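# Build up the tiered tasting stand

## Robot

A 6-joint arm with a two-finger parallel gripper is mounted at the origin on a cart in front of the work surface, level with it; the furniture and walls round the work are solid. World frame = base frame: x ahead of the robot, y to its left, z up, the work surface at z = 0. Lengths are in m, angles in rad, forces in N, time in s.
With the tool pointing down it reaches from about 0.325 to 0.775 m from the base axis. Payload 5.5 kg.
Tool frame: the origin (TCP) lies on the centre line of the jaws, within the pads' length; the fingertips stand 8 mm ahead of it and the grasp point (between the pads) lies 11 mm behind it; x points along the fingers, z is the direction in which the jaws open and shut, and the axes are right-handed (so a half turn about x gives the same grasp; the last joint's range is limited). The gripper opens to 88 mm and grips with 3 to 60 N. Pads are 20 mm wide; open, the fingers measure 115 mm over their backs; the gripper's body (75 mm by 178 mm) begins 61 mm behind the grasp point.
Start: joints at [-1.407, 0.091, 1.231, -0, 1.82, -0.057], TCP at [0.131, -0.585, 0.231] pointing down, gripper open.
Joint ranges: [-2.87, 2.87], [-0.86, 2.18], [0.17, 2.46], [-1.51, 4.65], [0.06, 2.69], [-2.65, 2.65]. Speed limits (rad/s): [2.57, 2.57, 3.01, 3.14, 3.14, 3.14].

## Interface

Orientations are given as a 3x3 rotation matrix whose columns are the frame's x, y, z axes.
In Python, from plant import manip gives the robot as it stands.
- The arm moves only by the shell command python3 -m handwheel 'ROWS'. ROWS is JSON, a list of rows, each a list of 5 numbers: the closure, from 0 (fully open) to 1 (shut), then the shift along the world's x, y, z each as a share of 0.25 m, from -1 to 1, then the turn about the world's z as a share of 180 degrees, from -1 to 1. A call has 1 to 5 rows; each row shifts and turns the pose as measured when the row begins; what a row does not reach is not made up. A row lasts 1/8 s, in which the tool goes at most 62.5 mm and 10.7 degrees, less where a joint would pass 70% of its speed; a pose out of reach is approached as far as the arm can. A call with a number of a shift or a turn outside -1 to 1 is refused whole. A call with a gripper value outside its range is refused whole. The fingers move at their own pace and stop on an object; the grip force is fixed at half the most. Time passes only in rows, so rows that do not move let the fingers close. It gives the time, the measured TCP pose, the force and the opening at its end, in the units of the state.
- manip.sense(): the state, without advancing time (a new reading comes with each control period).
- manip.camera(name): name is "scene" or "top" or "wrist"; returns (picture, depth): 400x640x3 uint8, blue, green, red; 400x640 float32, m along the optical axis (not along the pixel's ray), 0 where there is no reading.
- manip.camera_params(name): a dict with "intrinsics" (3x3 intrinsics, pixels), "eye" and "attitude" of the camera in the world. Camera axes: x right, y up, looking along -z (the intrinsics and any distortion apply to the point x, -y, -z); pixel columns grow to the right and rows downward; lengths in m; the calibration is good to about 2 mm. A picture is of the moment at which its call begins: read the wrist's pose just before it. camera_params takes no time and is no camera call; for the wrist camera it gives the pose at the moment of the call.
- manip.job_done(): hands the job in, once; it reports no verdict.
The state is a dict: "clock": time; "qpos": joint angles; "qvel": joint speeds; "joint_efforts": joint torques, N m; "position": TCP position; "ee_rot": TCP orientation; "ft_force": force on the tool from outside, world axes, zero at the start; "torque": the same for the moment, N m; "grip_width": finger opening in m.
Only numpy, scipy, OpenCV 4.12 (cv2) and the standard library are available. Lean on these libraries where they do the work, as an engineer would, in place of code of your own. Each camera call takes 0.05 s, during which the arm holds its last target.

## Task

Put the tiered slate stand for the cheese tastings together on its square metal foot where it stands: first the large slate, then the middle one, then the small one, and last the wooden knob, each pushed fully home on the tip of the part below. Set the slates down rather than letting them drop or tip over, and leave the foot, the mustard jar and the price card where they are.

Things in the scene. Friction and masses are not known exactly. Their poses are not given: they have to be found in the camera images.
- stand_foot: foot of the stand: heavy square dark metal plate, 90 x 90 x 13 mm (1.4 kg, loose), with a short steel column 34 mm across in the middle, flat shoulder at 30 mm; above it a tapered tip from 30 to 48 mm, 17 mm across at its root, 7 at its top. Origin: centre of the underside (height 0 on the ledge), z up
- tier_large: tier: dark round slate 150 mm across, 0.45 kg, on a wooden hub, steel column in its middle. Origin: centre of the hub's underside, z up. Heights: hub (60 mm across) 0-20 mm, slate 20-30, column to grip (cylinder 34 mm across) 30-80, flat shoulder at 80, tapered tip 80-98 (17 mm across, 7 at top). Socket in the hub, open below, 20 mm across, 20 deep: drops over the tip of the part beneath till the hub rests on its shoulder
- tier_middle: tier: dark round slate 120 mm across, 0.32 kg, on a wooden hub, steel column in its middle. Origin: centre of the hub's underside, z up. Heights: hub (60 mm across) 0-20 mm, slate 20-30, column to grip (cylinder 34 mm across) 30-80, flat shoulder at 80, tapered tip 80-98 (17 mm across, 7 at top). Socket in the hub, open below, 20 mm across, 20 deep: drops over the tip of the part beneath till the hub rests on its shoulder
- tier_small: tier: dark round slate 90 mm across, 0.22 kg, on a wooden hub, steel column in its middle. Origin: centre of the hub's underside, z up. Heights: hub (60 mm across) 0-20 mm, slate 20-30, column to grip (cylinder 34 mm across) 30-80, flat shoulder at 80, tapered tip 80-98 (17 mm across, 7 at top). Socket in the hub, open below, 20 mm across, 20 deep: drops over the tip of the part beneath till the hub rests on its shoulder
- top_knob: turned wooden knob that tops the stand, 58 mm high, 0.08 kg. Origin: centre of its underside, z up. Collar 40 mm across from 0 to 20 mm with a socket 20 mm across and 20 deep, open below; neck 26 mm across at 26 mm; the knob, to grip, is a cylinder 34 mm across from 32 to 52 mm, rounded off to 58
- mustard_jar: bystander: round jar of mustard with a white screw lid, 72 mm across and 94 mm high, standing in the row with the parts of the stand. Origin at the centre of its underside
- price_stand: bystander: little slate price card in a wooden foot, 24 x 70 x 64 mm, near the back of the ledge. Origin at the centre of its underside
There are look-alikes about, which are no part of the job. What is meant by the top_knob is not white or yellow, and is the smaller of those in its own colour.

How it is judged:
By the outcome, as a careful person would: the job done as asked, in the order asked, and still so for the second after the job is handed in, with the robot touching nothing.
It also fails if it takes over 125 s, if anything falls off the work surface, if the arm or the gripper's body presses on something with over 40 N, if the wrist force passes 120 N, or if a joint passes its speed limit or range.

## Working session

There is one attempt and no reset: what is moved stays moved. The work goes in short steps, Python scripts to look and compute and a shell command to move; the robot and the scene stay as the last step left them, time stands still between calls to the robot, and variables do not carry over. Pictures are saved under pics/ and viewed, and the job is handed in when it is done.

```bash
ls; mkdir -p pics
cat > h.py <<'E'
import numpy as np, cv2, json
from plant import manip
def grab(name,tag):
    p=manip.camera_params(name); im,d=manip.camera(name)
    cv2.imwrite(f'pics/{tag}.png',im); np.savez(f'pics/{tag}.npz',im=im,d=d,K=np.array(p['intrinsics']),eye=np.array(p['eye']),R=np.array(p['attitude']))
    return im,d,p
class V:
    def __init__(s,tag):
        z=np.load(f'pics/{tag}.npz'); s.im,s.d,s.K,s.eye,s.R=[z[k] for k in('im','d','K','eye','R')]
    def ray(s,u,v):
        u=np.asarray(u,float);v=np.asarray(v,float)
        c=np.stack([(u-s.K[0,2])/s.K[0,0],-(v-s.K[1,2])/s.K[1,1],-np.ones_like(u)],-1)
        return c@s.R.T
    def plane(s,u,v,z):
        r=s.ray(u,v); t=(z-s.eye[2])/r[...,2]; return s.eye+t[...,None]*r
    def pt(s,u,v):
        u=np.asarray(u);v=np.asarray(v); return s.eye+s.ray(u,v)*s.d[v.astype(int),u.astype(int)][...,None]
    def cloud(s):
        u,v=np.meshgrid(np.arange(s.im.shape[1]),np.arange(s.im.shape[0])); return s.pt(u,v)
    def proj(s,P):
        c=(np.asarray(P)-s.eye)@s.R; return np.stack([s.K[0,0]*c[...,0]/-c[...,2]+s.K[0,2], -s.K[1,1]*c[...,1]/-c[...,2]+s.K[1,2]],-1)
E
python3 - <<'E'
from h import *
s=manip.sense(); print(s)
for n in('scene','top','wrist'):
    grab(n,n+'0'); p=manip.camera_params(n); print(n,p)
E
```

```text
pics
{'clock': 0.0, 'qpos': array([-1.40672211e+00,  9.18369740e-02,  1.23188811e+00, -1.51996289e-05,
        1.81981489e+00, -5.67205015e-02]), 'qvel': array([ 0.001408  , -0.00057164,  0.00054921,  0.0001106 , -0.00121781,
       -0.00036063]), 'joint_efforts': array([ 9.16327990e-04, -4.46461058e+01, -4.06443429e+01,  6.99235196e-02,
        2.93919642e-02, -1.41113023e-04]), 'position': array([ 0.13133669, -0.58515014,  0.22951873]), 'ee_rot': array([[-3.32606452e-04,  9.75724543e-01,  2.19001154e-01],
       [ 1.91876192e-03,  2.19001385e-01, -9.75722661e-01],
       [-9.99998104e-01,  9.56794221e-05, -1.94502438e-03]]), 'ft_force': array([0.22612448, 0.39040992, 0.21662877]), 'torque': array([-0.00579799, -0.00971913,  0.02777299]), 'grip_width': 0.08768550783523509}
scene {'intrinsics': array([[515.70550372,   0.        , 321.85197961],
       [  0.        , 515.70550372, 206.13008433],
       [  0.        ,   0.        ,   1.        ]]), 'eye': array([-1.05735706,  0.64002596,  1.63085893]), 'attitude': array([[-0.44431037,  0.59245663, -0.67199958],
       [-0.89571979, -0.30764886,  0.32099571],
       [-0.01656387,  0.74454504,  0.66736671]])}
top {'intrinsics': array([[506.40812671,   0.        , 318.67708526],
       [  0.        , 506.40812671, 195.79305422],
       [  0.        ,   0.        ,   1.        ]]), 'eye': array([-0.36661335, -0.21899959,  1.63058179]), 'attitude': array([[ 0.09158725,  0.86521146, -0.49297151],
       [-0.99570662,  0.07289786, -0.05704584],
       [-0.01342014,  0.49607967,  0.86817329]])}
wrist {'intrinsics': array([[301.18392114,   0.        , 318.25991041],
       [  0.        , 301.18392114, 203.40593248],
       [  0.        ,   0.        ,   1.        ]]), 'eye': array([ 0.20044837, -0.56991582,  0.38176074]), 'attitude': array([[ 0.2195444 ,  0.94194449,  0.25404889],
       [-0.97560003,  0.21255619,  0.05499492],
       [-0.0021975 , -0.25992393,  0.96562659]])}
```

View pics/scene0.png

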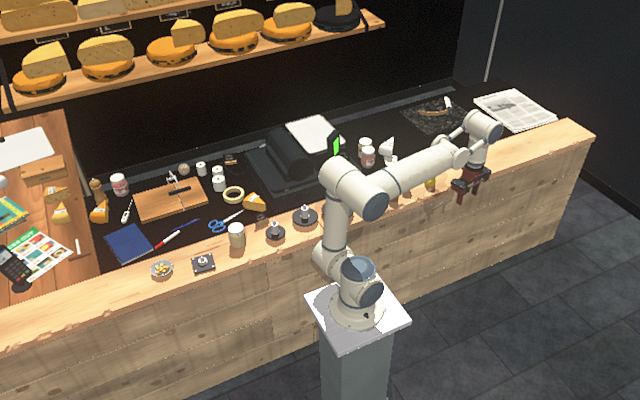

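View pics/top0.png

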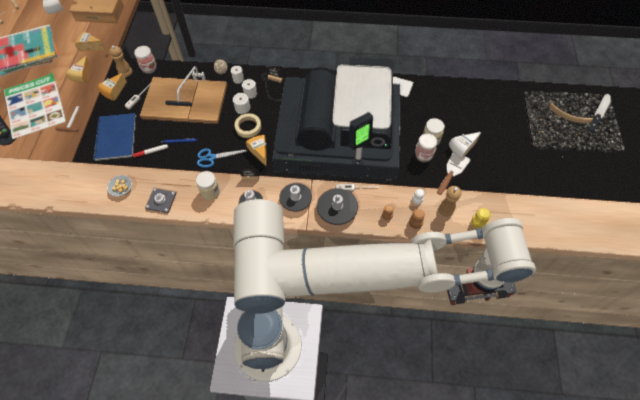

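View pics/wrist0.png

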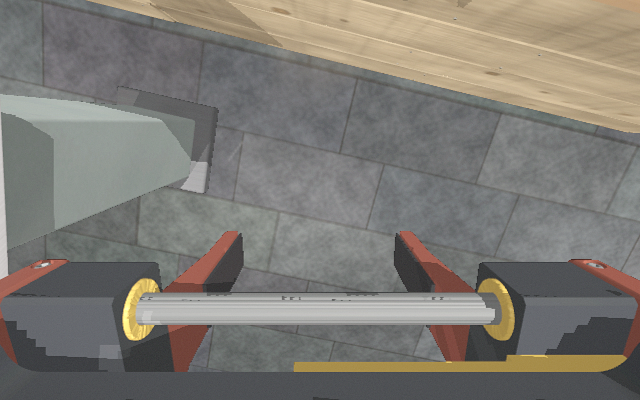

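Run:
```python
from h import *
v=V('top0'); 
a=cv2.resize(v.im[165:245,365:505],None,fx=5,fy=5,interpolation=cv2.INTER_CUBIC)
b=cv2.resize(v.im[160:225,100:370],None,fx=2.6,fy=2.6,interpolation=cv2.INTER_CUBIC)
W=max(a.shape[1],b.shape[1]); f=lambda x:cv2.copyMakeBorder(x,0,0,0,W-x.shape[1],0)
cv2.imwrite('pics/c0.png',cv2.vconcat([f(a),f(b)]))
for u,w in [(388,211),(416,217),(418,197),(452,193),(482,215),(160,200),(207,185),(250,198),(294,190),(337,202),(121,186)]:
    print(u,w,v.pt(u,w).round(3), v.plane(u,w,0.).round(3))
```

```text
388 211 [ 0.487 -0.364  0.055] [ 0.517 -0.369  0.   ]
416 217 [ 0.461 -0.459  0.076] [ 0.501 -0.47   0.   ]
418 197 [ 0.555 -0.47   0.051] [ 0.585 -0.478  0.   ]
452 193 [ 0.526 -0.569  0.144] [ 0.613 -0.603  0.   ]
482 215 [-0.367 -0.219  1.631] [ 0.529 -0.707  0.   ]
160 200 [0.478 0.462 0.027] [0.492 0.473 0.   ]
207 185 [0.517 0.281 0.093] [0.571 0.312 0.   ]
250 198 [0.488 0.125 0.073] [0.529 0.141 0.   ]
294 190 [ 0.522 -0.029  0.094] [ 0.576 -0.018  0.   ]
337 202 [ 0.492 -0.183  0.085] [ 0.539 -0.181  0.   ]
121 186 [0.528 0.625 0.02 ] [0.539 0.635 0.   ]
```

View pics/c0.png

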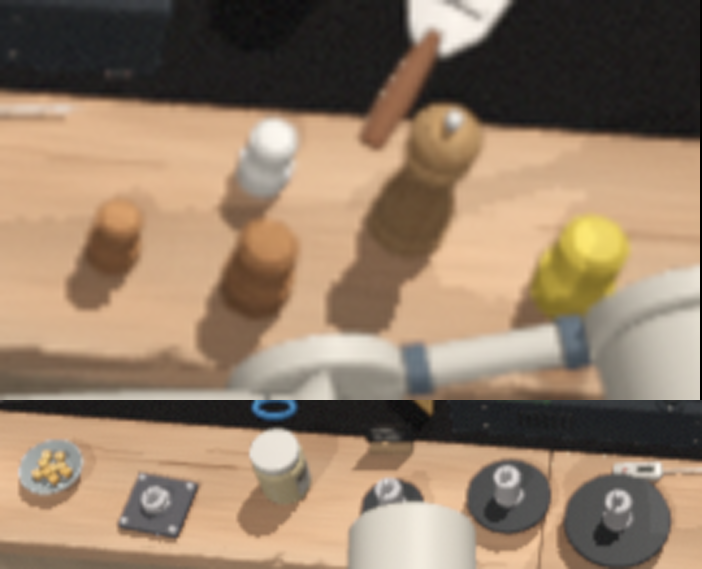

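Knob look-alikes (top view): small brown (388,212), tall brown (416,217), white (418,197), pepper mill (452,193), yellow (482,215). The description picks the smaller brown one at (388,212), whose top measures about 55–58 mm high. Next I move the wrist camera closer.

```bash
python3 -m handwheel '[[0,0.2,0.14,0.05,-0.035],[0,0.2,0.14,0.05,-0.035],[0,0.2,0.14,0,0],[0,0.2,0.14,0,0],[0,0.2,0.14,0,0]]'
```

```text
clock: 0.78
position: [0.3834, -0.4065, 0.2521]
ee_rot: [[-0.001, 1.0, -0.016], [0.006, -0.016, -1.0], [-1.0, -0.001, -0.006]]
ft_force: [1.3, -1.2, -0.3]
grip_width: 0.0877
```

```bash
python3 -c "
from h import *
grab('wrist','w1')"; python3 -m handwheel '[[0,0.12,0.23,0.05,0],[0,0.08,0.23,0.05,0],[0,0,0.24,0,0],[0,0,0.24,0,0],[0,0,0,0,0]]'; python3 -c "
from h import *
grab('wrist','w2')"
```

```text
clock: 1.45
position: [0.4345, -0.1689, 0.2725]
ee_rot: [[-0.0, 1.0, -0.004], [0.013, -0.004, -1.0], [-1.0, -0.0, -0.013]]
ft_force: [-0.2, -0.3, 0.5]
grip_width: 0.088
```

View pics/w1.png

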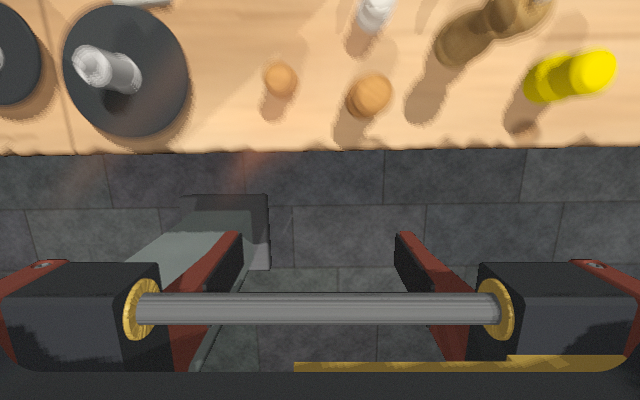

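View pics/w2.png

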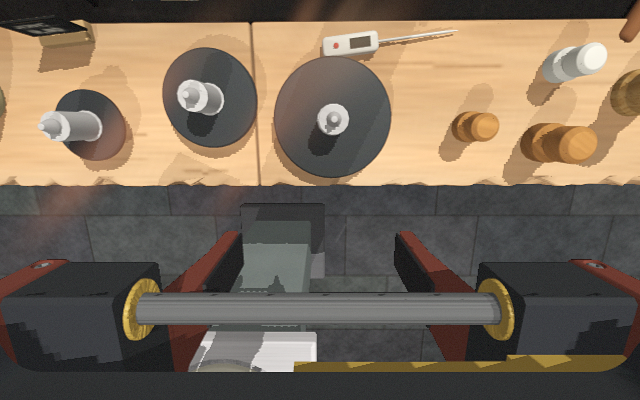

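w1 shows the large slate (125,70), the small brown knob (280,78), the tall brown one (368,95), white (375,10), pepper mill and yellow. w2 shows the large tip (333,118), middle (190,97), small (50,127), small brown knob (475,127), and the card at (62,30). Now on to the foot.

```bash
python3 -m handwheel '[[0,0,0.24,0,0],[0,0,0.24,0,0],[0,0,0.24,0,0],[0,0,0.24,0,0],[0,0,0.24,0,0]]'; python3 -m handwheel '[[0,0,0.24,0,0],[0,0,0.2,0,0],[0,0,0.0,0,0]]'; python3 -c "
from h import *
grab('wrist','w3')"; python3 -m handwheel '[[0,0,0.2,0,0],[0,0,0.2,0,0],[0,0,0.0,0,0]]'; python3 -c "
from h import *
grab('wrist','w4')"
```

```text
clock: 2.12
position: [0.4356, 0.1261, 0.269]
ee_rot: [[-0.004, 1.0, -0.026], [0.01, -0.026, -1.0], [-1.0, -0.004, -0.009]]
ft_force: [0.5, -0.9, -0.7]
grip_width: 0.0878
clock: 2.5
position: [0.438, 0.2387, 0.2666]
ee_rot: [[-0.006, 1.0, -0.027], [0.007, -0.027, -1.0], [-1.0, -0.007, -0.007]]
ft_force: [-1.0, 0.3, 0.6]
grip_width: 0.088
clock: 2.92
position: [0.4428, 0.3328, 0.2661]
ee_rot: [[-0.005, 0.999, -0.04], [0.003, -0.04, -0.999], [-1.0, -0.005, -0.003]]
ft_force: [0.0, -0.9, 1.1]
grip_width: 0.0875
```

View pics/w3.png

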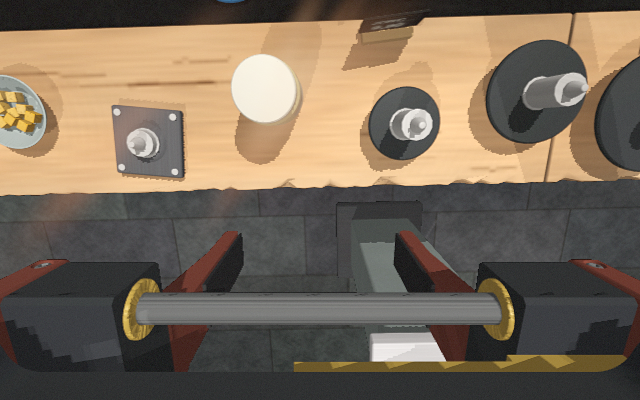

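View pics/w4.png

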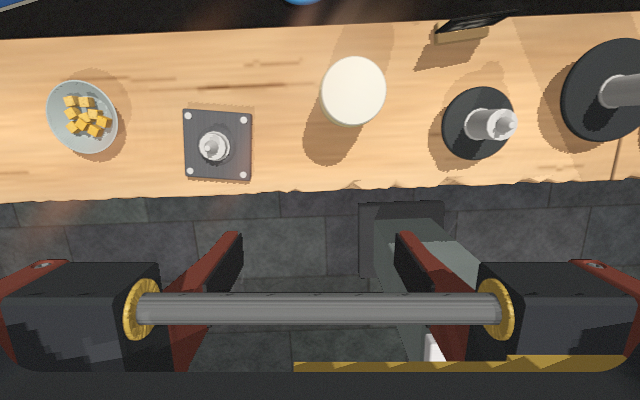

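w3/w4: foot (150,142)/(218,145) with the tip at about (147,143)/(213,146), jar lid (265,90)/(352,90), small tier (405,123)/(480,123), card at top. Now the measuring.

```bash
cat > m.py <<'E'
from h import *
def ring(pts):
    A=np.c_[2*pts,np.ones(len(pts))]; b=(pts**2).sum(1)
    x=np.linalg.lstsq(A,b,rcond=None)[0]; return x[:2],np.sqrt(x[2]+(x[:2]**2).sum())
def slate(tag,seed,r,ztop=0.03):
    v=V(tag); g=cv2.cvtColor(v.im,cv2.COLOR_BGR2HSV); 
    C=v.cloud(); d=np.hypot(C[...,0]-seed[0],C[...,1]-seed[1])
    m=((abs(C[...,2]-ztop)<0.008)&(d<r*1.5)).astype(np.uint8)
    m=cv2.morphologyEx(m,cv2.MORPH_CLOSE,np.ones((5,5)))
    cs,_=cv2.findContours(m,cv2.RETR_EXTERNAL,cv2.CHAIN_APPROX_NONE); c=max(cs,key=cv2.contourArea)
    h=cv2.convexHull(c)[:,0]; 
    P=v.plane(h[:,0],h[:,1],ztop)[:,:2]; ce,R=ring(P); zz=np.median(C[...,2][m>0]); return ce.round(4),round(R,4),round(zz,4)
def tip(tag,seed,zlo,zhi,r=0.04):
    v=V(tag); C=v.cloud(); d=np.hypot(C[...,0]-seed[0],C[...,1]-seed[1])
    m=(C[...,2]>zlo)&(C[...,2]<zhi)&(d<r); 
    ys,xs=np.nonzero(m); P=C[m]; 
    return np.array([xs.mean(),ys.mean()]).round(1),P.mean(0).round(4),len(P),P[:,2].max().round(4)
def tri(a,pa,b,pb):
    A,B=V(a),V(b); ra,rb=A.ray(*pa),B.ray(*pb); s=np.linalg.lstsq(np.c_[ra,-rb],B.eye-A.eye,rcond=None)[0]
    X,Y=A.eye+s[0]*ra,B.eye+s[1]*rb; return ((X+Y)/2).round(4),round(np.linalg.norm(X-Y),4)
E
python3 - <<'E'
from m import *
for n,s,r in [('large',(.49,-.18),.075),('mid',(.52,-.03),.06),('small',(.49,.125),.045)]:
    for t in ('w1','w2','w3','w4','top0'):
        try: print(n,t,slate(t,s,r),'top',tip(t,s,.088,.11))
        except Exception as e: print(n,t,'-')
for t in ('w3','w4','top0'): print('foot',t,tip(t,(.478,.462),.042,.056),'plate',slate(t,(.478,.462),.05,.013))
for t in ('w1','w2','top0'): print('knob',t,tip(t,(.487,-.364),.048,.07,.03))
for t in ('w3','w4','top0'): print('jar',t,tip(t,(.517,.281),.085,.11,.06))
for t in ('w3','w4'): print('card',t,tip(t,(.62,.13),.03,.11,.08))
E
```

```text
large w1 (array([ 0.5077, -0.186 ]), np.float64(0.0744), np.float64(0.028)) top (array([86.9, 67.5]), array([ 0.508 , -0.1856,  0.0927]), 170, np.float64(0.0979))
large w2 (array([ 0.5084, -0.1829]), np.float64(0.074), np.float64(0.0279)) top (array([333.7, 119. ]), array([ 0.5084, -0.1831,  0.093 ]), 113, np.float64(0.0978))
large w3 -
large w4 -
large top0 (array([ 0.5081, -0.1825]), np.float64(0.075), np.float64(0.0311)) top (array([337.2, 197.4]), array([ 0.5052, -0.1829,  0.0935]), 18, np.float64(0.1))
mid w1 -
mid w2 (array([ 0.5333, -0.0302]), np.float64(0.0594), np.float64(0.028)) top (array([187.9,  94.8]), array([ 0.5334, -0.0305,  0.0928]), 126, np.float64(0.0975))
mid w3 (array([ 0.5336, -0.0247]), np.float64(0.0597), np.float64(0.0278)) top (array([579.2,  88.1]), array([ 0.5338, -0.0257,  0.0926]), 158, np.float64(0.0971))
mid w4 -
mid top0 (array([ 0.5336, -0.0284]), np.float64(0.06), np.float64(0.031)) top (array([294.6, 187.8]), array([ 0.5313, -0.0302,  0.0939]), 16, np.float64(0.1014))
small w1 -
small w2 (array([0.5018, 0.1269]), np.float64(0.045), np.float64(0.02
[... 1293 characters left out ...]
, -0.3642,  0.0568]), 64, np.float64(0.0686))
jar w3 (array([263. ,  88.8]), array([0.5417, 0.2934, 0.0923]), 3556, np.float64(0.0949))
jar w4 (array([353.1,  90.7]), array([0.5419, 0.2942, 0.0923]), 3536, np.float64(0.0951))
jar top0 (array([204.9, 179.2]), array([0.5391, 0.2931, 0.0954]), 247, np.float64(0.1052))
card w3 (array([393.9,  19.1]), array([0.6126, 0.154 , 0.0509]), 751, np.float64(0.0643))
card w4 (array([477.5,  19.3]), array([0.6126, 0.1552, 0.0512]), 696, np.float64(0.0646))m.py:17: RuntimeWarning: Mean of empty slice.
  return np.array([xs.mean(),ys.mean()]).round(1),P.mean(0).round(4),len(P),P[:,2].max().round(4)
  ret = ret.dtype.type(ret / rcount)
  ret = um.true_divide(
```

```bash
python3 -m handwheel '[[0,0,0.24,0,0.013],[0,0,0.24,0,0],[0,0,0.06,0,0],[0,0,0.0,0,0]]'; python3 -c "
from m import *
grab('wrist','f1');print(tip('f1',(.488,.467),.042,.056),slate('f1',(.488,.467),.05,.013))"; python3 -m handwheel '[[0,0.12,-0.24,-0.04,0],[0,0,-0.24,-0.04,0],[0,0,-0.24,0,0],[0,0,-0.24,0,0],[0,0,-0.24,0,0]]';python3 -m handwheel '[[0,0,-0.24,0,0],[0,0,-0.24,0,0],[0,0,-0.24,0,0],[0,0,-0.24,0,0],[0,0,-0.24,0,0]]';python3 -m handwheel '[[0,0,-0.24,0,0],[0,0,0,0,0],[0,0,0,0,0]]'
```

```text
clock: 3.48
position: [0.4496, 0.4591, 0.2674]
ee_rot: [[-0.002, 1.0, -0.013], [-0.001, -0.013, -1.0], [-1.0, -0.002, 0.001]]
ft_force: [0.3, 0.0, 0.7]
grip_width: 0.0877
(array([310.5, 149.5]), array([0.4876, 0.4681, 0.0448]), 53, np.float64(0.0485)) (array([0.4872, 0.4673]), np.float64(0.0573), np.float64(0.0112))
clock: 4.15
position: [0.4756, 0.1537, 0.2497]
ee_rot: [[0.003, 1.0, -0.019], [-0.003, -0.019, -1.0], [-1.0, 0.003, 0.002]]
ft_force: [0.7, -1.2, 1.1]
grip_width: 0.088
clock: 4.78
position: [0.4677, -0.158, 0.2538]
ee_rot: [[0.013, 0.999, -0.031], [-0.007, -0.031, -0.999], [-1.0, 0.013, 0.007]]
ft_force: [1.3, 0.1, 0.1]
grip_width: 0.0878
clock: 5.15
position: [0.4615, -0.2258, 0.2554]
ee_rot: [[0.014, 0.999, -0.045], [-0.011, -0.045, -0.999], [-1.0, 0.015, 0.01]]
ft_force: [0.6, -0.4, -0.1]
grip_width: 0.0876
```

View pics/f1.png

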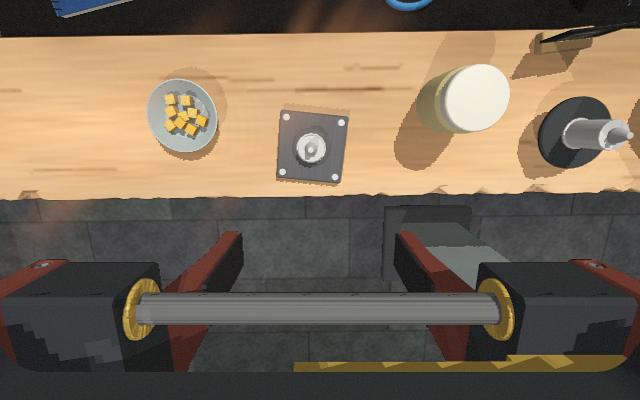

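```bash
python3 -m handwheel '[[0,0.03,0.14,0.04,0.014],[0,0,0,0,0]]'; python3 -c "
from m import *
grab('wrist','l1');print(tip('l1',(.508,-.183),.088,.11),slate('l1',(.508,-.183),.075))"
```

```text
clock: 5.4
position: [0.4679, -0.189, 0.2664]
ee_rot: [[0.016, 1.0, 0.0], [-0.01, 0.001, -1.0], [-1.0, 0.016, 0.01]]
ft_force: [-0.8, -0.4, 0.3]
grip_width: 0.088
(array([311.3, 153.4]), array([ 0.5091, -0.1832,  0.093 ]), 109, np.float64(0.0972)) (array([ 0.5087, -0.1831]), np.float64(0.0741), np.float64(0.028))
```

```bash
python3 -m handwheel '[[0,0.16,0.024,0,0],[0,0,0,-0.2,0],[0,0,0,-0.2,0],[0,0,0,0,0]]'
```

```text
clock: 5.95
position: [0.5075, -0.1833, 0.1635]
ee_rot: [[0.016, 1.0, 0.0], [-0.013, 0.0, -1.0], [-1.0, 0.016, 0.013]]
ft_force: [0.2, 0.5, 0.3]
grip_width: 0.0878
```

```bash
python3 -m handwheel '[[0,0.006,0,-0.2,0],[0,0,0,-0.2,0],[0,0,0,0,0]]'; python3 -c "
from m import *
grab('wrist','l2')"
```

```text
clock: 6.32
position: [0.5114, -0.1848, 0.0697]
ee_rot: [[0.025, 1.0, -0.0], [-0.018, 0.0, -1.0], [-1.0, 0.025, 0.018]]
ft_force: [0.5, 0.2, 0.5]
grip_width: 0.0879
```

View pics/l2.png

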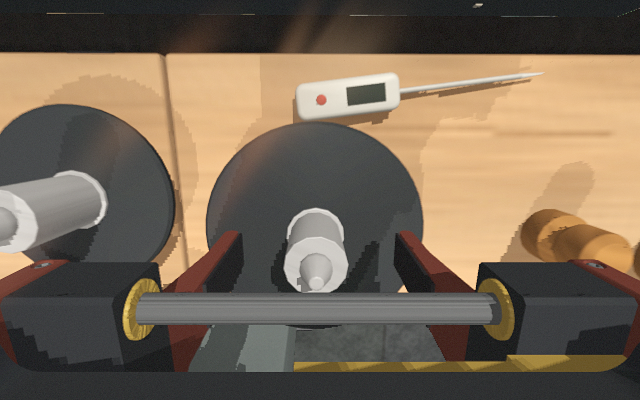

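```bash
python3 -m handwheel '[[0,-0.008,0.006,-0.09,0],[0,0,0,0,0]]';python3 -m handwheel '[[1,0,0,0,0],[1,0,0,0,0],[1,0,0,0,0],[1,0,0,0,0],[1,0,0,0,0]]'; python3 -c "
from m import *
grab('wrist','l3')"
```

```text
clock: 6.62
position: [0.5148, -0.1858, 0.0591]
ee_rot: [[0.04, 0.999, -0.001], [-0.025, 0.0, -1.0], [-0.999, 0.04, 0.025]]
ft_force: [-0.4, 0.1, -0.5]
grip_width: 0.0879
clock: 7.25
position: [0.5184, -0.1872, 0.0675]
ee_rot: [[0.05, 0.999, -0.001], [-0.029, 0.0, -1.0], [-0.998, 0.05, 0.029]]
ft_force: [0.5, 6.2, 4.2]
grip_width: 0.0415
```

View pics/l3.png

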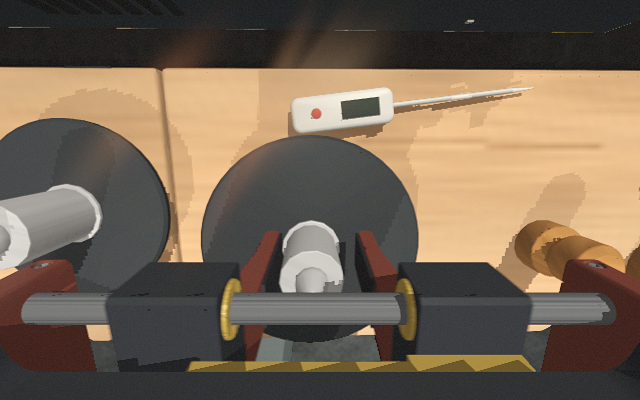

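Run:
```python
from h import *
for k in range(3):
    s=manip.sense(); print(s['clock'],s['qpos'].round(4),s['qvel'].round(4),s['joint_efforts'].round(2),s['position'].round(4),s['ft_force'].round(1),s['grip_width'].round(4))
    manip.camera('wrist')
```

```text
Traceback (most recent call last):
AttributeError: 'float' object has no attribute 'round'
```

Run:
```python
from h import *
for k in range(3):
    s=manip.sense(); print(s['clock'],s['qpos'].round(4),s['qvel'].round(4),s['joint_efforts'].round(2),s['position'].round(4),s['ft_force'].round(1),s['grip_width'])
    manip.camera('wrist')
```

```text
7.3 [-0.4038 -0.0627  1.676  -0.0054  1.4707  1.1674] [ 0.0068 -0.0035 -0.004   0.0181  0.0052 -0.0009] [ -3.24 -34.85 -38.39  -2.11  -1.24  -0.05] [ 0.5186 -0.1866  0.0678] [0.1 5.8 4. ] 0.03753069070655464
7.35 [-0.4036 -0.0628  1.6759 -0.0051  1.4707  1.1674] [-0.0056  0.0076  0.008  -0.0262 -0.0144 -0.0023] [-2.430e+00 -3.609e+01 -3.938e+01 -1.060e+00 -6.600e-01 -2.000e-02] [ 0.5187 -0.1864  0.0678] [-0.4 -0.7 -3.9] 0.03361685987815528
7.4 [-0.4036 -0.0626  1.6762 -0.0057  1.4703  1.1674] [ 0.0005 -0.0002 -0.0003  0.0006 -0.0019  0.0004] [ -2.32 -35.77 -38.98  -1.44  -0.78  -0.04] [ 0.5186 -0.1866  0.0676] [0.7 4.6 3.7] 0.03354240607698029
```

```bash
for i in 1 2 3; do python3 -m handwheel '[[0,0,0,0,0]]'; python3 -c "
from h import *
s=manip.sense(); print(s['qpos'].round(4),s['position'].round(4),s['joint_efforts'].round(1))"; done
```

```text
clock: 7.58
position: [0.5185, -0.1867, 0.0672]
ee_rot: [[0.05, 0.999, -0.0], [-0.028, 0.001, -1.0], [-0.998, 0.05, 0.028]]
ft_force: [0.1, 1.4, -0.7]
grip_width: 0.0401
[-0.4035 -0.0624  1.6766 -0.0063  1.47    1.1674] [ 0.5185 -0.1867  0.0672] [ -0.4 -38.3 -41.   -0.1  -0.4  -0. ]
clock: 7.7
position: [0.5182, -0.1871, 0.0669]
ee_rot: [[0.05, 0.999, -0.0], [-0.029, 0.001, -1.0], [-0.998, 0.05, 0.029]]
ft_force: [0.0, -0.4, -0.9]
grip_width: 0.05
[-0.4037 -0.0621  1.677  -0.0073  1.4696  1.1674] [ 0.5182 -0.1871  0.0669] [  0.1 -37.6 -40.2   0.1  -0.3   0. ]
clock: 7.82
position: [0.518, -0.1874, 0.0666]
ee_rot: [[0.049, 0.999, -0.001], [-0.03, 0.001, -1.0], [-0.998, 0.049, 0.03]]
ft_force: [0.4, 0.1, -0.7]
grip_width: 0.0602
[-0.404  -0.0619  1.6772 -0.008   1.4695  1.1674] [ 0.518  -0.1874  0.0666] [  0.1 -37.5 -40.2   0.   -0.3   0. ]
```

```bash
cat > q.py <<'E'
from h import *
s=manip.sense(); print(s['qpos'].round(4),s['position'].round(4),s['joint_efforts'].round(1),s['ee_rot'][:,0].round(3),'w',round(s['grip_width'],4))
E
for i in 1 2; do python3 -m handwheel '[[0,0,0,0.08,0]]'|grep -E "clo|ft"; python3 q.py; done;  for i in 1 2 3; do python3 -m handwheel '[[0,0,0,0,0]]'|grep -E "clo|ft"; python3 q.py; done; python3 -c "
from m import *
grab('wrist','l4');print(tip('l4',(.508,-.183),.088,.11),slate('l4',(.508,-.183),.075),slate('l2',(.508,-.183),.075),tip('l2',(.508,-.183),.088,.11))"
```

```text
clock: 7.95
ft_force: [-0.3, -0.3, 0.6]
[-0.4044 -0.0717  1.6529 -0.0083  1.5077  1.167 ] [ 0.5168 -0.1872  0.0853] [  0.  -36.7 -39.3  -0.   -0.9   0. ] [ 0.045 -0.028 -0.999] w 0.0701
clock: 8.07
ft_force: [0.4, 0.6, 0.2]
[-0.4045 -0.0816  1.6235 -0.0086  1.5463  1.1667] [ 0.5169 -0.1875  0.107 ] [  0.  -36.2 -39.2  -0.   -0.7   0. ] [ 0.046 -0.029 -0.999] w 0.0803
clock: 8.2
ft_force: [0.1, -0.1, 0.2]
[-0.4047 -0.0835  1.6197 -0.0087  1.5471  1.1667] [ 0.5181 -0.1882  0.1102] [  0.  -37.1 -40.8  -0.   -0.2   0. ] [ 0.05  -0.031 -0.998] w 0.087
clock: 8.32
ft_force: [-0.3, 0.0, -1.2]
[-0.4048 -0.0837  1.6196 -0.0088  1.5471  1.1667] [ 0.5181 -0.1883  0.1104] [ -0.  -37.8 -41.5  -0.   -0.4   0. ] [ 0.05  -0.031 -0.998] w 0.0878
clock: 8.45
ft_force: [0.5, 0.9, -0.7]
[-0.4048 -0.0837  1.62   -0.0089  1.5469  1.1667] [ 0.518  -0.1883  0.1101] [ -0.  -37.4 -41.1  -0.   -0.4   0. ] [ 0.05  -0.031 -0.998] w 0.088
(array([295., 257.]), array([ 0.5115, -0.1751,  0.0955]), 411, np.float64(0.11)) (array([ 0.51  , -0.1841]), np.float64(0.0736), np.float64(0.028)) (array([ 0.5103, -0.183 ]), np.float64(0.0733), np.float64(0.028)) (array([315.7, 276.2]), array([ 0.5112, -0.183 ,  0.093 ]), 521, np.float64(0.0973))
```

```bash
cat > hold.py <<'E'
import sys
from h import *
exec(open('q.py').read().split('\n',1)[1])
for k in range(int(sys.argv[1]) if len(sys.argv)>1 else 3): manip.camera('wrist')
exec(open('q.py').read().split('\n',1)[1])
E
python3 -m handwheel '[[0,0,0,0.1,0]]'|grep -E "clo|ft"; python3 hold.py; python3 -m handwheel '[[0,0,0,-0.1,0]]'|grep -E "clo|ft"; python3 hold.py;python3 -m handwheel '[[0,0,0,-0.1,0]]'|grep -E "clo|ft"; python3 hold.py
```

```text
clock: 8.62
ft_force: [0.4, 0.4, -0.1]
[-0.4048 -0.0895  1.5865 -0.0089  1.5926  1.1663] [ 0.5164 -0.1876  0.132 ] [  0.  -36.3 -39.1  -0.   -0.9   0. ] [ 0.044 -0.029 -0.999] w 0.0876
[-0.4048 -0.0919  1.5824 -0.0089  1.5911  1.1663] [ 0.5184 -0.1885  0.1357] [  0.  -37.5 -41.7  -0.   -0.2   0. ] [ 0.052 -0.032 -0.998] w 0.0882
clock: 8.9
ft_force: [0.1, -0.9, -0.4]
[-0.4048 -0.0849  1.6186 -0.0089  1.5442  1.1667] [ 0.5194 -0.1889  0.1117] [  0.  -38.8 -43.1  -0.    0.3  -0. ] [ 0.055 -0.033 -0.998] w 0.0879
[-0.4048 -0.0826  1.6226 -0.0089  1.5463  1.1667] [ 0.5171 -0.1879  0.108 ] [ -0.  -36.8 -40.2  -0.   -0.5   0. ] [ 0.047 -0.03  -0.998] w 0.088
clock: 9.18
ft_force: [-0.9, 0.1, 0.1]
[-0.4048 -0.0726  1.654  -0.0089  1.5003  1.1671] [ 0.5185 -0.1885  0.0853] [  0.  -38.3 -41.6  -0.    0.4  -0. ] [ 0.052 -0.032 -0.998] w 0.0879
[-0.4048 -0.0704  1.6578 -0.0089  1.502   1.1671] [ 0.5163 -0.1875  0.0818] [ -0.  -36.6 -39.5  -0.   -0.4   0. ] [ 0.044 -0.029 -0.999] w 0.0877
```

```bash
python3 -m handwheel '[[0,0,0,0.2,0],[0,0,0,0.2,0],[0,0,0,0.2,0],[0,0,0,0.2,0]]'|grep -E "clo|ft"; python3 q.py; for i in 1 2 3; do python3 -m handwheel '[[0,0,0,-0.22,0]]'|grep -E "clo|ft"; python3 hold.py 3; done
```

```text
clock: 9.82
ft_force: [0.5, -0.5, 0.9]
[-0.4048 -0.0767  1.2992 -0.0093  1.8719  1.1637] [ 0.5137 -0.1864  0.2873] [  0.1 -38.5 -37.1   0.   -1.1   0. ] [ 0.04  -0.027 -0.999] w 0.0877
clock: 9.95
ft_force: [0.9, -0.8, -1.4]
[-0.4048 -0.1021  1.3965 -0.0091  1.7755  1.1647] [ 0.518  -0.1882  0.2466] [  0.1 -38.9 -47.5  -0.    1.7  -0. ] [ 0.062 -0.036 -0.997] w 0.0877
[-0.4048 -0.0945  1.4181 -0.0091  1.777   1.1646] [ 0.5123 -0.1858  0.2298] [  0.  -37.3 -40.5   0.   -0.5   0. ] [ 0.034 -0.024 -0.999] w 0.0877
clock: 10.22
ft_force: [1.3, -0.3, -0.7]
[-0.4048 -0.1017  1.5107 -0.009   1.6802  1.1655] [ 0.5148 -0.1869  0.1813] [  0.1 -38.1 -44.4  -0.    1.4  -0. ] [ 0.045 -0.029 -0.999] w 0.0877
[-0.4048 -0.0968  1.5206 -0.0089  1.6831  1.1655] [ 0.5109 -0.1852  0.1729] [  0.  -35.4 -38.5  -0.   -0.5   0. ] [ 0.028 -0.022 -0.999] w 0.088
clock: 10.5
ft_force: [0.2, 0.0, 0.0]
[-0.4048 -0.0894  1.5959 -0.0089  1.5858  1.1663] [ 0.5151 -0.187   0.1266] [  0.1 -38.7 -43.2  -0.    1.4  -0. ] [ 0.042 -0.028 -0.999] w 0.0875
[-0.4048 -0.0847  1.6055 -0.0089  1.5885  1.1663] [ 0.5105 -0.1851  0.1184] [  0.  -35.4 -38.5  -0.   -0.5   0. ] [ 0.026 -0.021 -0.999] w 0.0878
```

```bash
for k in 1 2; do python3 -m handwheel '[[0,0,0,0.2,0],[0,0,0,0.2,0],[0,0,0,0.2,0]]'|grep -E "clo|ft"; python3 q.py; for i in 1 2 3; do python3 -m handwheel '[[0,0,0,-0.2,0]]'|grep -E "clo|ft"; python3 hold.py 3|tail -1; done;done
```

```text
clock: 11.02
ft_force: [0.9, -0.7, 0.7]
[-0.4049 -0.0797  1.3119 -0.0093  1.8715  1.1637] [ 0.5106 -0.1851  0.2816] [  0.1 -38.2 -36.8   0.   -1.    0. ] [ 0.031 -0.023 -0.999] w 0.0879
clock: 11.15
ft_force: [0.5, -0.3, -1.8]
[-0.4049 -0.0963  1.4134 -0.0091  1.7868  1.1645] [ 0.5103 -0.185   0.2334] [  0.  -37.2 -40.9   0.   -0.5   0. ] [ 0.031 -0.023 -0.999] w 0.0878
clock: 11.42
ft_force: [-0.3, 0.5, -0.6]
[-0.4049 -0.1003  1.506  -0.009   1.7021  1.1653] [ 0.5095 -0.1847  0.183 ] [  0.  -35.5 -39.2  -0.   -0.5   0. ] [ 0.028 -0.021 -0.999] w 0.0877
clock: 11.7
ft_force: [0.4, 0.1, -0.7]
[-0.405  -0.0924  1.5861 -0.0089  1.6168  1.166 ] [ 0.509  -0.1845  0.1335] [ -0.  -35.5 -39.   -0.   -0.4   0. ] [ 0.025 -0.02  -0.999] w 0.0876
clock: 12.22
ft_force: [0.5, -0.4, -0.2]
[-0.405  -0.0762  1.286  -0.0094  1.8991  1.1634] [ 0.5081 -0.1841  0.2942] [  0.1 -38.3 -36.5   0.   -1.    0. ] [ 0.027 -0.021 -0.999] w 0.0879
clock: 12.35
ft_force: [-0.4, -0.6, -0.3]
[-0.405  -0.0957  1.3919 -0.0092  1.8142  1.1642] [ 0.5075 -0.1839  0.2451] [  0.  -37.1 -40.7   0.   -0.4   0. ] [ 0.025 -0.02  -0.999] w 0.0881
clock: 12.62
ft_force: [0.7, -0.3, -0.6]
[-0.4051 -0.1023  1.4875 -0.009   1.7295  1.165 ] [ 0.5066 -0.1835  0.1945] [  0.  -35.4 -39.   -0.   -0.4   0. ] [ 0.021 -0.019 -1.   ] w 0.0878
clock: 12.9
ft_force: [0.3, -0.2, -0.4]
[-0.4051 -0.0972  1.5702 -0.009   1.6444  1.1658] [ 0.5061 -0.1833  0.1449] [  0.  -35.3 -38.9  -0.   -0.4   0. ] [ 0.019 -0.018 -1.   ] w 0.0877
```

```bash
python3 -m handwheel '[[0,0.01,0,-0.2,0]]'|grep -E "clo|ft"; python3 hold.py 3; python3 -m handwheel '[[0,0.004,0,-0.12,0]]'|grep -E "clo|ft"; python3 hold.py 3;  python3 -m handwheel '[[0,0,0,-0.06,0]]'|grep -E "clo|ft"; python3 hold.py 3
```

```text
clock: 13.18
ft_force: [0.6, -0.1, -0.4]
[-0.4032 -0.0783  1.6264 -0.009   1.5555  1.1685] [ 0.5129 -0.1851  0.1034] [  0.  -39.5 -42.6  -0.    1.3  -0. ] [ 0.031 -0.023 -0.999] w 0.088
[-0.4032 -0.0738  1.6351 -0.009   1.5578  1.1684] [ 0.5085 -0.1832  0.096 ] [  0.  -35.8 -38.8   0.   -0.4   0. ] [ 0.017 -0.017 -1.   ] w 0.0875
clock: 13.45
ft_force: [0.4, -0.1, -0.3]
[-0.4025 -0.0588  1.6627 -0.009   1.5055  1.1695] [ 0.5127 -0.1847  0.0727] [  0.  -38.7 -41.   -0.    0.7  -0. ] [ 0.026 -0.021 -0.999] w 0.0876
[-0.4025 -0.0562  1.6682 -0.009   1.5062  1.1696] [ 0.51   -0.1835  0.0682] [  0.  -36.6 -39.   -0.   -0.3   0. ] [ 0.018 -0.017 -1.   ] w 0.0876
clock: 13.72
ft_force: [1.1, -0.8, 0.3]
[-0.4025 -0.0489  1.6814 -0.009   1.4794  1.1697] [ 0.5121 -0.1844  0.057 ] [  0.  -37.8 -39.9  -0.    0.3  -0. ] [ 0.024 -0.02  -1.   ] w 0.0879
[-0.4025 -0.0469  1.6857 -0.009   1.4794  1.1698] [ 0.51   -0.1835  0.0535] [ -0.  -37.7 -39.8  -0.   -0.3   0. ] [ 0.018 -0.017 -1.   ] w 0.0878
```

```bash
python3 -m handwheel '[[0,-0.004,0,-0.03,0]]'|grep -E "clo|ft"; python3 hold.py 3; python3 -m handwheel '[[1,0,0,0,0],[1,0,0,0,0]]'|grep -E "clo|ft"; python3 hold.py 3;  python3 -m handwheel '[[1,0,0,0,0],[1,0,0,0,0]]'|grep -E "clo|ft"; python3 hold.py 3
```

```text
clock: 14.0
ft_force: [-0.5, 0.3, 0.0]
[-0.4032 -0.045   1.6957 -0.009   1.4655  1.1691] [ 0.5096 -0.1838  0.047 ] [  0.1 -37.8 -40.    0.    0.    0. ] [ 0.02  -0.018 -1.   ] w 0.0879
[-0.4033 -0.0441  1.6976 -0.0091  1.4657  1.1691] [ 0.5086 -0.1834  0.0455] [ -0.  -37.7 -39.6  -0.   -0.2  -0. ] [ 0.017 -0.017 -1.   ] w 0.0877
clock: 14.4
ft_force: [0.3, -0.3, -0.3]
[-0.4033 -0.0443  1.6973 -0.0091  1.4659  1.1691] [ 0.5087 -0.1834  0.0458] [ -0.  -37.7 -39.6  -0.   -0.2   0. ] [ 0.017 -0.017 -1.   ] w 0.0714
[-0.4033 -0.0443  1.6973 -0.0091  1.4659  1.1692] [ 0.5087 -0.1834  0.0458] [ -0.  -37.7 -39.6  -0.   -0.2   0. ] [ 0.017 -0.017 -1.   ] w 0.06
clock: 14.8
ft_force: [0.3, -0.4, 0.1]
[-0.4033 -0.0444  1.6971 -0.0091  1.4659  1.1692] [ 0.5088 -0.1835  0.0459] [ -0.  -37.7 -39.7  -0.   -0.2   0. ] [ 0.018 -0.017 -1.   ] w 0.0395
[-0.4034 -0.0445  1.697  -0.0092  1.466   1.1691] [ 0.5088 -0.1836  0.046 ] [  0.4 -37.3 -39.2   0.1  -0.2   0. ] [ 0.018 -0.017 -1.   ] w 0.0338
```

```bash
python3 -m handwheel '[[1,0,0,0.04,0]]'|grep -E "clo|ft"; python3 hold.py 2; python3 -m handwheel '[[1,0,0,0.18,0],[1,0,0,0.18,0],[1,0,0,0.18,0]]'|grep -E "clo|ft"; python3 hold.py 3; python3 -c "
from m import *
grab('wrist','l5')"
```

```text
clock: 15.08
ft_force: [0.4, -0.2, -4.6]
[-0.4034 -0.0502  1.6871 -0.0091  1.4854  1.1689] [ 0.5077 -0.1831  0.0545] [ -0.  -40.3 -42.6  -0.   -0.6   0. ] [ 0.014 -0.016 -1.   ] w 0.0335
[-0.4033 -0.0517  1.6845 -0.0091  1.4851  1.169 ] [ 0.5091 -0.1836  0.0568] [ -0.  -39.3 -41.4  -0.    0.1  -0. ] [ 0.018 -0.018 -1.   ] w 0.0337
clock: 15.55
ft_force: [0.3, 0.2, -4.7]
[-0.4032 -0.0916  1.4889 -0.0089  1.7345  1.1667] [ 0.5053 -0.1819  0.1879] [  0.1 -39.7 -41.1  -0.   -0.8   0. ] [ 0.006 -0.012 -1.   ] w 0.0334
[-0.4032 -0.0934  1.4869 -0.0089  1.7307  1.1667] [ 0.507  -0.1826  0.19  ] [  0.  -41.2 -45.7  -0.    0.1  -0. ] [ 0.013 -0.015 -1.   ] w 0.0334
```

View pics/l5.png

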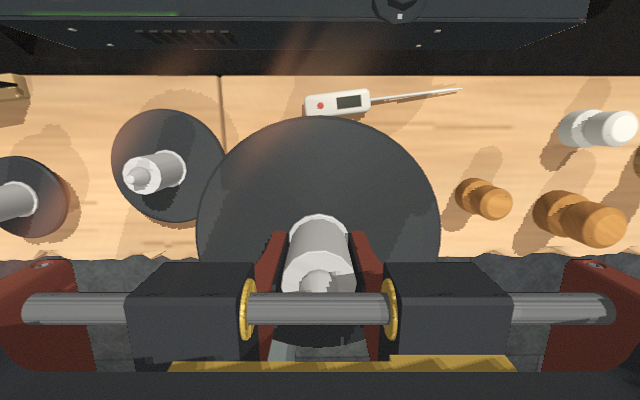

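```bash
python3 -m handwheel '[[1,0,0.1,0,0],[1,-0.006,0.2,0,0],[1,-0.006,0.2,0,0],[1,-0.006,0.2,0,0],[1,-0.006,0.2,0,0]]'|grep -E "clo|ft"; python3 hold.py 2; python3 -m handwheel '[[1,-0.006,0.2,0,0],[1,-0.006,0.2,0,0],[1,-0.006,0.2,0,0],[1,-0.006,0.2,0,0],[1,-0.006,0.2,0,0]]'|grep -E "clo|rot|ft"; python3 hold.py 2
```

```text
clock: 16.38
ft_force: [-0.1, 0.3, -5.0]
[ 0.0312 -0.1777  1.6031 -0.0089  1.7342  1.6088] [0.4934 0.0464 0.1677] [ -4.3 -36.3 -43.   -0.1   0.4  -1.1] [-0.018 -0.009 -1.   ] w 0.0338
[ 0.0356 -0.1772  1.6032 -0.0063  1.7347  1.6073] [0.493  0.0495 0.1674] [  1.6 -35.9 -43.8   0.5   0.1   0.7] [-0.019 -0.007 -1.   ] w 0.0335
clock: 17.1
ee_rot: [[-0.037, 0.999, -0.009], [-0.017, -0.009, -1.0], [-0.999, -0.037, 0.017]]
ft_force: [1.4, 0.5, -3.5]
[0.4947 0.0382 1.4262 0.0028 1.718  2.0749] [0.4815 0.2994 0.1514] [ -2.  -47.6 -40.6   0.2   0.4  -0.9] [-0.037 -0.017 -0.999] w 0.0336
[0.4985 0.0407 1.4255 0.0054 1.7174 2.0737] [0.4803 0.3022 0.1504] [  1.6 -45.1 -44.2   0.5  -0.    0.6] [-0.039 -0.015 -0.999] w 0.0337
```

```bash
python3 -m handwheel '[[1,0,0,0.2,0]]'|grep -E "clo|ft"; python3 hold.py 3; python3 -m handwheel '[[1,0.02,0.2,0.05,0]]'|grep -E "clo|ft"; python3 hold.py 3;python3 -m handwheel '[[1,0.02,0.2,0.05,0]]'|grep -E "clo|ft"; python3 hold.py 3
```

```text
clock: 17.32
ft_force: [0.1, -0.4, -3.8]
[0.4987 0.0435 1.3491 0.0047 1.8061 2.0732] [0.4779 0.3008 0.1923] [  0.7 -44.6 -39.3   0.1  -0.8   0. ] [-0.052 -0.023 -0.998] w 0.0336
[0.4974 0.0369 1.34   0.005  1.8036 2.0734] [0.4814 0.3019 0.201 ] [  0.4 -45.3 -44.1   0.1   0.5  -0. ] [-0.037 -0.014 -0.999] w 0.0337
clock: 17.6
ft_force: [0.2, 0.3, -4.7]
[0.5615 0.1247 1.2332 0.0061 1.8285 2.1432] [0.4865 0.3485 0.2092] [ -2.9 -53.9 -38.7  -0.3   0.4  -1. ] [-0.041 -0.019 -0.999] w 0.0338
[0.5661 0.1275 1.2283 0.0078 1.8276 2.1418] [0.4863 0.3524 0.2102] [  1.2 -49.  -44.3   0.4   0.1   0.2] [-0.039 -0.016 -0.999] w 0.0334
clock: 17.88
ft_force: [0.4, 0.1, -3.0]
[0.6235 0.2241 1.1058 0.0085 1.86   2.2044] [0.4915 0.3988 0.2187] [ -2.3 -57.3 -37.   -0.2   0.4  -0.9] [-0.044 -0.022 -0.999] w 0.0335
[0.6277 0.2274 1.1008 0.0104 1.8588 2.2032] [0.4911 0.4026 0.2194] [  1.3 -52.9 -43.9   0.4   0.1   0.2] [-0.043 -0.019 -0.999] w 0.0334
```

```bash
python3 -m handwheel '[[1,0,0.2,0.12,0]]'|grep -E "clo|ft"; python3 hold.py 3; python3 -m handwheel '[[1,0,0.06,0.15,0]]'|grep -E "clo|ft"; python3 hold.py 3;python3 -m handwheel '[[1,0,0,-0.2,0],[1,0,0,0,0]]'|grep -E "clo|ft"; python3 hold.py 3
```

```text
clock: 18.15
ft_force: [1.6, 1.1, -4.0]
[0.6829 0.3314 0.9375 0.0113 1.931  2.2647] [0.4909 0.4478 0.2423] [ -2.2 -63.  -35.   -0.2   0.1  -0.9] [-0.052 -0.029 -0.998] w 0.0336
[0.6875 0.332  0.9255 0.0132 1.9292 2.2635] [0.4914 0.453  0.2485] [  1.5 -56.1 -43.1   0.4   0.2   0.1] [-0.043 -0.019 -0.999] w 0.0336
clock: 18.42
ft_force: [1.3, 0.7, -2.9]
[0.7017 0.386  0.8032 0.0131 2.0092 2.2811] [0.4912 0.465  0.2797] [ -0.5 -62.9 -37.6  -0.   -0.4  -0.3] [-0.051 -0.028 -0.998] w 0.0339
[0.7028 0.3817 0.7933 0.0138 2.0074 2.2808] [0.4923 0.4671 0.2879] [  0.6 -57.7 -42.1   0.2   0.4   0. ] [-0.039 -0.017 -0.999] w 0.0335
clock: 18.82
ft_force: [0.9, -0.3, -5.9]
[0.6992 0.3505 0.9301 0.0117 1.9064 2.2778] [0.4925 0.4635 0.2332] [  0.4 -64.  -45.7   0.1  -0.2  -0. ] [-0.042 -0.021 -0.999] w 0.034
[0.6998 0.3465 0.9135 0.0121 1.9083 2.2782] [0.4948 0.4662 0.2449] [ -0.2 -54.8 -39.7   0.    0.1  -0. ] [-0.028 -0.008 -1.   ] w 0.0339
```

```bash
python3 -m handwheel '[[1,0,0,0.2,0]]'|grep -E "clo|ft"; python3 hold.py 3; python3 -m handwheel '[[1,0,0,-0.2,0],[1,0,0,0,0]]'|grep -E "clo|ft"; python3 hold.py 3;  python3 -m handwheel '[[1,0,0,0.2,0]]'|grep -E "clo|ft"; python3 hold.py 3; python3 -m handwheel '[[1,0,0,-0.2,0],[1,0,0,0,0]]'|grep -E "clo|ft"; python3 hold.py 3;python3 -c "
from m import *
s=manip.sense();print(s['ee_rot'].round(3))"
```

```text
clock: 19.1
ft_force: [1.0, 0.7, -4.1]
[0.6994 0.3786 0.791  0.0126 2.0074 2.2793] [0.4942 0.4652 0.2912] [  0.3 -62.1 -37.5   0.   -0.8  -0. ] [-0.034 -0.014 -0.999] w 0.0337
[0.6996 0.3718 0.7782 0.0126 2.0051 2.2793] [0.4959 0.4669 0.3027] [ -0.2 -56.5 -41.3   0.    0.4   0. ] [-0.018  0.    -1.   ] w 0.0338
clock: 19.5
ft_force: [0.2, -0.8, -5.7]
[0.6994 0.3395 0.9105 0.012  1.9038 2.2778] [0.4963 0.4671 0.2514] [  0.2 -63.6 -45.4   0.   -0.4  -0. ] [-0.017  0.001 -1.   ] w 0.0338
[0.6994 0.3355 0.8967 0.0121 1.9055 2.2779] [0.4982 0.4687 0.2618] [ -0.1 -54.7 -40.2   0.   -0.1  -0. ] [-0.004  0.011 -1.   ] w 0.0336
clock: 19.77
ft_force: [1.5, 0.0, -4.0]
[0.6995 0.3735 0.7678 0.0125 2.0063 2.2792] [0.4975 0.4681 0.3072] [  0.3 -62.7 -37.4   0.   -1.   -0. ] [-0.012  0.005 -1.   ] w 0.0336
[0.6995 0.3663 0.7549 0.0126 2.0036 2.2792] [0.4992 0.4696 0.3192] [ -0.1 -56.  -41.2   0.    0.2   0. ] [ 0.005  0.019 -1.   ] w 0.0336
clock: 20.18
ft_force: [-0.3, 0.5, -5.8]
[0.6995 0.3299 0.8944 0.0121 1.9006 2.2778] [0.4994 0.4698 0.267 ] [  0.2 -63.6 -45.6   0.1  -0.6  -0. ] [ 0.005  0.02  -1.   ] w 0.0335
[0.6996 0.3258 0.8797 0.0121 1.9022 2.2778] [0.5013 0.4714 0.2781] [ -0.  -54.1 -40.    0.   -0.3  -0. ] [ 0.019  0.031 -0.999] w 0.0338
[[ 0.019  1.    -0.003]
 [ 0.031 -0.004 -1.   ]
 [-0.999  0.018 -0.031]]
```

```bash
python3 -m handwheel '[[1,-0.04,-0.016,-0.2,0]]'|grep -E "clo|ft"; python3 hold.py 3; python3 -m handwheel '[[1,-0.01,-0.01,-0.2,0]]'|grep -E "clo|ft"; python3 hold.py 3;python3 -m handwheel '[[1,0,0,-0.2,0]]'|grep -E "clo|ft"; python3 hold.py 3
```

```text
clock: 20.45
ft_force: [0.5, 0.9, -3.9]
[0.7044 0.271  1.0184 0.0115 1.8015 2.2817] [0.494  0.4695 0.2373] [ -0.5 -53.2 -47.3  -0.    1.3  -0.1] [ 0.031  0.041 -0.999] w 0.0336
[0.7048 0.2765 1.0317 0.0116 1.805  2.2815] [0.4904 0.4667 0.2259] [  0.3 -56.4 -42.    0.1  -0.4   0. ] [ 0.014  0.027 -1.   ] w 0.0335
clock: 20.72
ft_force: [0.9, 0.8, -3.5]
[0.7043 0.2561 1.1253 0.0113 1.7137 2.2799] [0.4915 0.4672 0.1867] [  0.1 -53.  -44.6   0.    1.4   0. ] [ 0.028  0.039 -0.999] w 0.0336
[0.7042 0.2625 1.1366 0.0113 1.7167 2.28  ] [0.4879 0.4641 0.1758] [  0.1 -55.1 -42.3   0.   -0.5  -0. ] [ 0.012  0.025 -1.   ] w 0.0336
clock: 21.0
ft_force: [1.3, 0.9, -4.4]
[0.704  0.2643 1.2028 0.0112 1.6301 2.279 ] [0.4923 0.4677 0.1373] [  0.1 -54.8 -44.1   0.    1.4   0. ] [ 0.027  0.037 -0.999] w 0.0337
[0.704  0.2704 1.2138 0.0112 1.6329 2.279 ] [0.4883 0.4642 0.1268] [  0.  -55.1 -42.6   0.   -0.5  -0. ] [ 0.011  0.024 -1.   ] w 0.0336
```

```bash
python3 -m handwheel '[[1,0,0.005,-0.12,0]]'|grep -E "clo|ft"; python3 hold.py 3; python3 -m handwheel '[[1,0,0,-0.03,0]]'|grep -E "clo|ft"; python3 hold.py 3; python3 -m handwheel '[[1,0,0,-0.03,0]]'|grep -E "clo|ft"; python3 hold.py 3; python3 q.py; python3 -c "
from h import *
print(manip.sense()['ft_force'],manip.sense()['torque']); grab('scene','s1')"
```

```text
clock: 21.28
ft_force: [0.2, 0.7, -4.2]
[0.7054 0.2786 1.2423 0.0111 1.5836 2.2799] [0.4915 0.4682 0.1054] [ -0.1 -55.2 -43.1   0.    0.6  -0. ] [ 0.021  0.032 -0.999] w 0.0337
[0.7055 0.282  1.2492 0.0111 1.5847 2.2799] [0.4889 0.466  0.0992] [  0.  -55.3 -42.8   0.   -0.4   0. ] [ 0.012  0.025 -1.   ] w 0.0339
clock: 21.55
ft_force: [-0.2, -0.5, -4.2]
[0.7054 0.2831 1.2539 0.0111 1.5731 2.2798] [0.4904 0.4672 0.0958] [  0.  -54.8 -42.4   0.   -0.    0. ] [ 0.017  0.029 -0.999] w 0.0333
[0.7054 0.2842 1.2574 0.0111 1.5726 2.2798] [0.4893 0.4664 0.0931] [ -0.  -56.  -43.4   0.   -0.3  -0. ] [ 0.014  0.026 -1.   ] w 0.0336
clock: 21.82
ft_force: [0.1, -0.9, -4.4]
[0.7054 0.2862 1.2658 0.0111 1.5596 2.2796] [0.4899 0.4668 0.087 ] [  0.  -55.9 -43.3   0.   -0.    0. ] [ 0.016  0.028 -0.999] w 0.0337
[0.7054 0.2875 1.268  0.0111 1.5599 2.2796] [0.4891 0.4661 0.085 ] [ -0.  -56.2 -43.3   0.   -0.3  -0. ] [ 0.013  0.025 -1.   ] w 0.0338
[0.7054 0.2875 1.268  0.0111 1.5599 2.2796] [0.4891 0.4661 0.085 ] [ -0.  -56.2 -43.3   0.   -0.3  -0. ] [ 0.013  0.025 -1.   ] w 0.0338
[ 0.18325489 -0.55607061 -4.04360689] [-0.03139303  0.07450413 -0.011084  ]
```

```bash
for i in 1; do python3 -m handwheel '[[1,-0.002,0,-0.02,0]]'|grep -E "clo|ft"; python3 hold.py 3;python3 -m handwheel '[[1,0,0,-0.012,0]]'|grep -E "clo|ft"; python3 hold.py 3; done; python3 -c "
from h import *
print(manip.sense()['ft_force'],manip.sense()['torque']); grab('wrist','l6')"
```

```text
clock: 22.15
ft_force: [-0.4, 0.4, -4.8]
[0.7059 0.2882 1.2747 0.0111 1.5508 2.28  ] [0.4889 0.4664 0.0808] [ -0.  -55.7 -43.1   0.   -0.1  -0. ] [ 0.014  0.027 -1.   ] w 0.0335
[0.706  0.289  1.276  0.0111 1.5512 2.28  ] [0.4883 0.466  0.0795] [  0.  -56.1 -43.1   0.   -0.3  -0. ] [ 0.012  0.025 -1.   ] w 0.0332
clock: 22.42
ft_force: [0.7, -0.1, -4.8]
[0.7059 0.29   1.2794 0.0111 1.5458 2.2799] [0.4885 0.4661 0.0769] [  0.  -55.7 -42.9   0.   -0.1  -0. ] [ 0.013  0.026 -1.   ] w 0.0332
[0.7059 0.2903 1.2798 0.0111 1.546  2.2799] [0.4883 0.466  0.0765] [  0.  -55.8 -42.9   0.   -0.3  -0. ] [ 0.012  0.025 -1.   ] w 0.0338
[-0.08492904 -0.37960492 -5.35757438] [0.01308852 0.05007245 0.01077809]
```

View pics/l6.png

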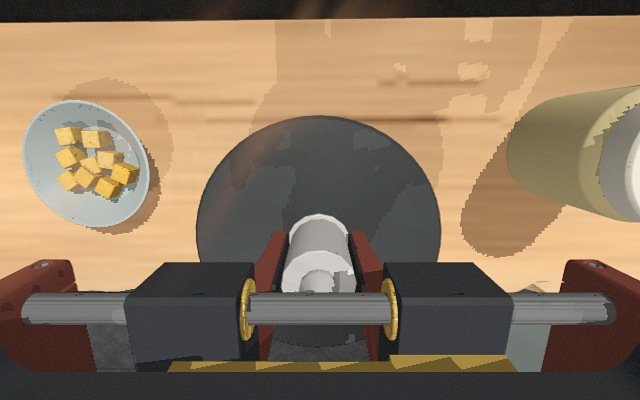

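```bash
for i in 1 2; do python3 -m handwheel '[[1,0,0,-0.01,0]]'|grep -E "clo|ft"; python3 hold.py 3|tail -1; python3 -c "
from h import *
print(manip.sense()['ft_force'],manip.sense()['torque'])"; done
```

```text
clock: 22.75
ft_force: [-4.1, -2.8, 9.9]
[0.7059 0.2897 1.2812 0.011  1.5437 2.2799] [0.4885 0.4661 0.0761] [ -0.  -49.5 -39.1   0.2  -1.8  -0. ] [ 0.013  0.026 -1.   ] w 0.0337
[-2.84841047 -3.64024122  5.13910198] [-0.736126    0.6525421  -0.02362509]
clock: 23.02
ft_force: [-5.2, -3.5, 8.2]
[0.706  0.2887 1.2825 0.0108 1.5421 2.2799] [0.4886 0.4661 0.0761] [ -0.1 -48.3 -38.8   0.1  -2.4  -0.1] [ 0.015  0.027 -1.   ] w 0.0337
[-4.86755583 -3.78658888  7.99352971] [-0.95738096  0.89919187 -0.0677853 ]
```

```bash
python3 -m handwheel '[[0,0,0,0,0],[0,0,0,0,0]]'|grep -E "clo|ft"; python3 hold.py 3; python3 -m handwheel '[[0,0,0,0,0],[0,0,0,0,0]]'|grep -E "clo|ft"; python3 hold.py 3|tail -1;  python3 -m handwheel '[[0,0,0,0.2,0]]'|grep -E "clo|ft"; python3 hold.py 2|tail -1; python3 -m handwheel '[[0,0,0,0.2,0]]'|grep -E "clo|ft"; python3 hold.py 2|tail -1; python3 -m handwheel '[[0,-0.15,0,0.2,0]]'|grep -E "clo|ft"; python3 hold.py 2|tail -1;python3 -c "
from m import *
grab('wrist','l7');print(tip('l7',(.488,.467),.118,.14),slate('l7',(.488,.467),.075,.06))"
```

```text
clock: 23.42
ft_force: [-0.1, -0.0, 0.0]
[0.7061 0.2876 1.2813 0.0111 1.5406 2.2799] [0.4894 0.4669 0.0775] [  0.  -53.  -40.5   0.   -0.2  -0. ] [ 0.017  0.029 -0.999] w 0.0501
[0.706  0.2881 1.2817 0.011  1.541  2.2799] [0.4891 0.4666 0.0769] [  0.  -53.  -40.6   0.   -0.2  -0. ] [ 0.016  0.028 -0.999] w 0.062
clock: 23.82
ft_force: [0.2, -0.3, 0.2]
[0.706  0.2885 1.2819 0.011  1.5407 2.2799] [0.4891 0.4666 0.0765] [ -0.  -52.8 -40.4   0.   -0.2  -0. ] [ 0.016  0.028 -0.999] w 0.0875
clock: 24.1
ft_force: [0.6, 0.1, -0.3]
[0.706  0.2671 1.2062 0.011  1.6278 2.2809] [0.491  0.4682 0.1335] [ -0.1 -46.  -35.9   0.    0.5   0. ] [ 0.024  0.035 -0.999] w 0.0879
clock: 24.32
ft_force: [0.0, -0.3, -0.4]
[0.706  0.2584 1.1142 0.0112 1.7162 2.2819] [0.4928 0.4698 0.1915] [ -0.2 -45.2 -36.2   0.    0.4   0. ] [ 0.033  0.043 -0.999] w 0.0881
clock: 24.55
ft_force: [-0.5, 0.4, 0.6]
[0.7434 0.1901 1.0987 0.0104 1.7878 2.3179] [0.4575 0.4715 0.2448] [  0.3 -42.5 -35.4   0.1   0.3   0.2] [ 0.041  0.051 -0.998] w 0.0877
(array([329.8, 172.5]), array([0.4886, 0.4672, 0.1229]), 149, np.float64(0.1276)) (array([0.4884, 0.4672]), np.float64(0.0739), np.float64(0.0579))
```

View pics/l7.png

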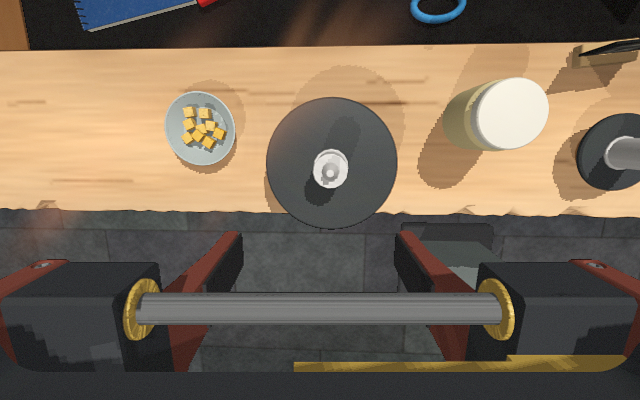

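The large slate is seated: slate centre (331,162), tip at 0.123 m, which matches. Next I correct the tool tilt and go for the middle tier.

```bash
for k in 1 2 3; do python3 -m handwheel '[[0,0,0,0.2,0],[0,0,0,0,0]]'|grep -E "clo"; python3 hold.py 2|tail -1;  python3 -m handwheel '[[0,0,0,-0.2,0]]'|grep -E "clo"; python3 hold.py 3|tail -1; done
```

```text
clock: 24.95
[0.7422 0.2191 0.9982 0.0096 1.877  2.3179] [0.4574 0.4698 0.2824] [  0.2 -53.5 -43.3   0.   -0.2  -0. ] [ 0.029  0.039 -0.999] w 0.0877
clock: 25.18
[0.7419 0.2035 1.1166 0.0093 1.7857 2.3169] [0.456  0.4683 0.2257] [  0.1 -49.6 -39.6   0.   -0.5  -0. ] [ 0.02   0.031 -0.999] w 0.0878
clock: 25.58
[0.7416 0.2249 1.0078 0.0094 1.8803 2.3178] [0.4556 0.4677 0.2731] [  0.  -52.3 -42.3   0.   -0.1  -0. ] [ 0.015  0.026 -1.   ] w 0.0879
clock: 25.8
[0.7416 0.2104 1.1209 0.0092 1.7902 2.3169] [0.4544 0.4665 0.2187] [  0.  -49.7 -39.7   0.   -0.4  -0. ] [ 0.009  0.02  -1.   ] w 0.0877
clock: 26.2
[0.7415 0.2295 1.0126 0.0095 1.8856 2.3178] [0.4538 0.4659 0.2673] [  0.  -52.5 -42.3   0.   -0.   -0. ] [ 0.004  0.016 -1.   ] w 0.0879
clock: 26.42
[0.7415 0.2163 1.124  0.0092 1.7958 2.3169] [0.4526 0.4648 0.2131] [  0.  -49.9 -39.7   0.   -0.4  -0. ] [-0.002  0.01  -1.   ] w 0.0878
```

```bash
python3 -c "
from m import *
grab('wrist','d1');print(tip('d1',(.488,.467),.118,.14),slate('d1',(.488,.467),.075,.06))"
python3 -m handwheel '[[0,0.02,-0.2,0.02,0]]'|grep -E "clo"; python3 hold.py 2|tail -1
python3 -m handwheel '[[0,0.02,-0.2,0.02,0]]'|grep -E "clo"; python3 hold.py 2|tail -1
python3 -m handwheel '[[0,0.02,-0.22,0.02,0]]'|grep -E "clo"; python3 hold.py 2|tail -1
python3 -m handwheel '[[0,0.02,-0.22,0.02,0]]'|grep -E "clo"; python3 hold.py 2|tail -1
python3 -m handwheel '[[0,0.02,-0.22,0.02,0]]'|grep -E "clo"; python3 hold.py 2|tail -1
python3 -m handwheel '[[0,0.02,-0.22,0.02,0]]'|grep -E "clo"; python3 hold.py 2|tail -1
python3 -m handwheel '[[0,0.02,-0.22,0.02,0]]'|grep -E "clo|rot"; python3 hold.py 2|tail -1
```

```text
(array([316.5, 166.3]), array([0.4889, 0.4672, 0.1228]), 196, np.float64(0.1278)) (array([0.4885, 0.4672]), np.float64(0.0739), np.float64(0.0579))
clock: 26.75
[0.6723 0.1262 1.2028 0.0084 1.7987 2.2505] [0.4599 0.4131 0.2252] [ -0.5 -45.1 -38.5  -0.2   0.1  -0.4] [ 0.006  0.015 -1.   ] w 0.0877
clock: 26.98
[0.5961 0.0462 1.2704 0.008  1.8059 2.1778] [0.4666 0.3608 0.2348] [ -0.9 -41.6 -38.4  -0.3   0.1  -0.5] [ 0.011  0.017 -1.   ] w 0.0876
clock: 27.2
[ 0.505  -0.0305  1.3317  0.0083  1.8167  2.0906] [0.4731 0.3035 0.2438] [ -1.2 -38.6 -38.7  -0.3   0.1  -0.6] [ 0.017  0.019 -1.   ] w 0.0878
clock: 27.42
[ 0.4057 -0.0935  1.3772  0.0095  1.8302  1.9955] [0.4794 0.2463 0.2522] [ -1.3 -36.  -39.   -0.3   0.   -0.6] [ 0.022  0.019 -1.   ] w 0.0876
clock: 27.65
[ 0.2991 -0.1411  1.4074  0.0113  1.8445  1.8935] [0.4857 0.1893 0.2599] [ -1.4 -34.  -39.3  -0.3  -0.   -0.7] [ 0.026  0.019 -0.999] w 0.0876
clock: 27.88
[ 0.1872 -0.1721  1.4227  0.0139  1.8585  1.7863] [0.4919 0.1324 0.267 ] [ -1.6 -32.7 -39.6  -0.3  -0.1  -0.7] [ 0.03   0.019 -0.999] w 0.0881
clock: 28.1
ee_rot: [[0.03, 0.999, -0.019], [0.022, -0.019, -1.0], [-0.999, 0.029, -0.022]]
[ 0.0723 -0.1855  1.4231  0.0169  1.8708  1.6763] [0.4979 0.0757 0.2734] [ -1.6 -32.2 -39.9  -0.3  -0.2  -0.8] [ 0.032  0.018 -0.999] w 0.0879
```

```bash
python3 -m handwheel '[[0,0,-0.22,0,0.006]]'|grep -E "clo"; python3 hold.py 3|tail -1
python3 -m handwheel '[[0,0,-0.19,-0.05,0]]'|grep -E "clo"; python3 hold.py 3|tail -1
python3 -m handwheel '[[0,0,0,0.2,0],[0,0,0,0,0]]'|grep -E "clo"; python3 hold.py 2|tail -1
python3 -m handwheel '[[0,0,0,-0.2,0]]'|grep -E "clo"; python3 hold.py 3|tail -1
python3 -m handwheel '[[0,0,0,-0.2,0]]'|grep -E "clo|rot"; python3 hold.py 3|tail -1
python3 -c "
from m import *
grab('wrist','m1');print(tip('m1',(.533,-.029),.088,.11),slate('m1',(.533,-.029),.06))"
```

```text
clock: 28.32
[-0.0407 -0.1967  1.4321  0.0223  1.8747  1.5485] [0.4985 0.021  0.2739] [ -1.6 -32.  -40.4  -0.2  -0.2  -0.3] [ 0.032  0.02  -0.999] w 0.0875
clock: 28.6
[-0.1365 -0.1979  1.4567  0.0263  1.8548  1.4545] [ 0.4987 -0.0255  0.2607] [ -1.3 -31.8 -40.3  -0.1  -0.3  -0.2] [ 0.031  0.021 -0.999] w 0.0878
clock: 29.0
[-0.1289 -0.1697  1.3499  0.0293  1.9428  1.4617] [ 0.4981 -0.0209  0.3063] [ -0.  -34.4 -41.9   0.2  -0.1   0. ] [ 0.022  0.025 -0.999] w 0.088
clock: 29.22
[-0.1271 -0.1912  1.4658  0.0288  1.8568  1.4599] [ 0.4966 -0.0197  0.2521] [  0.1 -31.3 -38.4   0.2  -0.4   0. ] [ 0.013  0.026 -1.   ] w 0.0875
clock: 29.5
ee_rot: [[0.024, 1.0, -0.007], [0.025, -0.008, -1.0], [-0.999, 0.024, -0.025]]
[-0.1265 -0.2008  1.5646  0.0283  1.7719  1.4577] [ 0.4957 -0.0192  0.2011] [  0.1 -30.7 -38.2   0.2  -0.3  -0. ] [ 0.009  0.027 -1.   ] w 0.0882
(array([332. , 161.7]), array([ 0.5345, -0.0283,  0.093 ]), 164, np.float64(0.0972)) (array([ 0.5343, -0.0284]), np.float64(0.0591), np.float64(0.028))
```

```bash
python3 -m handwheel '[[0,0.155,-0.037,0,0]]'|grep -E "clo"; python3 hold.py 3|tail -1
python3 -m handwheel '[[0,0,0,-0.2,0]]'|grep -E "clo"; python3 hold.py 3|tail -1
python3 -m handwheel '[[0,0,0,-0.2,0]]'|grep -E "clo"; python3 hold.py 3|tail -1
```

```text
clock: 29.82
[-0.1349 -0.0934  1.4572  0.0284  1.7637  1.4495] [ 0.5375 -0.0291  0.2069] [ -0.2 -35.5 -41.1   0.1  -0.4  -0. ] [ 0.018  0.026 -1.   ] w 0.0876
clock: 30.1
[-0.1348 -0.0928  1.545   0.0281  1.6779  1.4472] [ 0.5364 -0.0288  0.1568] [ -0.  -35.5 -39.3   0.2  -0.4  -0. ] [ 0.015  0.026 -1.   ] w 0.0882
clock: 30.38
[-0.1347 -0.0799  1.6207  0.028   1.5917  1.4449] [ 0.5355 -0.0286  0.1073] [ -0.  -35.7 -38.7   0.2  -0.3  -0. ] [ 0.013  0.027 -1.   ] w 0.0878
```

```bash
python3 -m handwheel '[[0,-0.003,0,-0.18,0]]'|grep -E "clo"; python3 hold.py 3|tail -1
python3 -m handwheel '[[0,0,0,-0.07,0]]'|grep -E "clo"; python3 hold.py 3|tail -1
```

```text
clock: 30.65
[-0.1349 -0.0597  1.6799  0.0282  1.5133  1.4425] [ 0.5346 -0.0285  0.0635] [ -0.  -36.1 -38.4   0.2  -0.3  -0. ] [ 0.012  0.027 -1.   ] w 0.0878
clock: 30.92
[-0.1348 -0.0482  1.6997  0.0282  1.4819  1.4416] [ 0.5347 -0.0286  0.0465] [ -0.  -37.4 -39.5   0.2  -0.2  -0. ] [ 0.012  0.027 -1.   ] w 0.0879
```

```bash
python3 -m handwheel '[[1,0,0,0,0],[1,0,0,0,0],[1,0,0,0,0],[1,0,0,0,0],[1,0,0,0,0]]'|grep -E "clo|ft"; python3 hold.py 3|tail -1; python3 -m handwheel '[[1,0,0,0,0]]'|grep -E "clo|ft"; python3 hold.py 2|tail -1
python3 -m handwheel '[[1,0,0,0.04,0]]'|grep -E "clo|ft"; python3 hold.py 2|tail -1; python3 -c "
from h import *
print(manip.sense()['ft_force'],manip.sense()['torque'])"
```

```text
clock: 31.7
ft_force: [-0.1, -0.2, 0.1]
[-0.1349 -0.0497  1.6966  0.0277  1.4833  1.4417] [ 0.5359 -0.0289  0.0491] [  0.2 -36.9 -39.2   0.4  -0.3  -0. ] [ 0.015  0.026 -1.   ] w 0.0337
clock: 31.98
ft_force: [0.1, 0.8, -0.0]
[-0.1349 -0.0497  1.6967  0.0277  1.4833  1.4417] [ 0.5358 -0.0289  0.049 ] [  0.1 -37.2 -39.4   0.3  -0.2  -0. ] [ 0.015  0.026 -1.   ] w 0.0337
clock: 32.2
ft_force: [-1.1, -0.4, -3.5]
[-0.1349 -0.0569  1.6837  0.0278  1.5023  1.4422] [ 0.5362 -0.0289  0.06  ] [  0.  -38.3 -40.6   0.2   0.1   0. ] [ 0.016  0.026 -1.   ] w 0.0333
[-0.10490551  0.54186141 -2.41528154] [ 0.03049695 -0.05517707  0.00889375]
```

```bash
python3 -m handwheel '[[1,0,0,0.18,0],[1,0,0,0.18,0],[1,0,0,0.18,0],[1,0,0,0.18,0]]'|grep -E "clo"; python3 hold.py 3|tail -1
python3 -m handwheel '[[1,-0.02,0.1,0,0]]'|grep -E "clo"; python3 hold.py 2|tail -1
python3 -m handwheel '[[1,-0.02,0.2,0,0]]'|grep -E "clo"; python3 hold.py 2|tail -1
python3 -m handwheel '[[1,-0.02,0.2,0,0]]'|grep -E "clo"; python3 hold.py 2|tail -1
python3 -m handwheel '[[1,-0.02,0.2,0,0]]'|grep -E "clo"; python3 hold.py 2|tail -1
python3 -m handwheel '[[1,-0.02,0.2,0,0]]'|grep -E "clo"; python3 hold.py 2|tail -1
python3 -m handwheel '[[1,-0.02,0.2,0,0]]'|grep -E "clo|rot"; python3 hold.py 2|tail -1
```

```text
clock: 32.8
[-0.1348 -0.0907  1.3963  0.0289  1.8298  1.4515] [ 0.5338 -0.0285  0.2399] [  0.  -40.2 -44.7   0.2   0.2   0. ] [ 0.01   0.027 -1.   ] w 0.0337
clock: 33.08
[-0.0865 -0.107   1.4157  0.0296  1.8286  1.4981] [ 0.528  -0.0019  0.2376] [  0.4 -38.  -42.7   0.4  -0.    0.3] [ 0.007  0.028 -1.   ] w 0.0338
clock: 33.3
[ 0.0134 -0.116   1.4287  0.0311  1.8259  1.5942] [0.522  0.0513 0.235 ] [  1.  -37.6 -42.7   0.6  -0.1   0.6] [ 0.003  0.03  -1.   ] w 0.0337
clock: 33.52
[ 0.1144 -0.111   1.4282  0.0325  1.8218  1.6909] [0.516  0.1043 0.2326] [  1.2 -37.9 -42.8   0.6  -0.1   0.7] [-0.001  0.032 -1.   ] w 0.0337
clock: 33.75
[ 0.2138 -0.0921  1.4144  0.0337  1.8168  1.7863] [0.51   0.1569 0.2305] [  1.3 -38.7 -43.    0.6  -0.2   0.6] [-0.005  0.032 -0.999] w 0.0336
clock: 33.98
[ 0.3098 -0.0599  1.3872  0.0348  1.8113  1.8784] [0.5043 0.2092 0.2286] [  1.3 -40.2 -43.2   0.6  -0.2   0.6] [-0.008  0.033 -0.999] w 0.0337
clock: 34.2
ee_rot: [[-0.007, 1.0, 0.006], [0.03, 0.006, -1.0], [-1.0, -0.007, -0.03]]
[ 0.401  -0.0153  1.347   0.0357  1.8063  1.9661] [0.4987 0.2612 0.2267] [  1.3 -42.2 -43.4   0.6  -0.3   0.6] [-0.01   0.033 -0.999] w 0.0336
```

```bash
python3 -m handwheel '[[1,-0.01,0.2,0.02,0]]'|grep -E "clo"; python3 hold.py 2|tail -1
python3 -m handwheel '[[1,-0.01,0.2,0.02,0]]'|grep -E "clo"; python3 hold.py 2|tail -1
python3 -m handwheel '[[1,-0.01,0.2,0.02,0]]'|grep -E "clo"; python3 hold.py 2|tail -1
python3 -m handwheel '[[1,0,0.18,0.1,0]]'|grep -E "clo|rot"; python3 hold.py 3|tail -1
```

```text
clock: 34.42
[0.4843 0.0474 1.277  0.0365 1.8121 2.0467] [0.4959 0.313  0.2305] [  1.2 -44.6 -43.3   0.5  -0.2   0.6] [-0.012  0.034 -0.999] w 0.0337
clock: 34.65
[0.561  0.1205 1.1936 0.0371 1.8213 2.1208] [0.4933 0.3646 0.234 ] [  1.1 -47.9 -43.5   0.5  -0.3   0.5] [-0.014  0.034 -0.999] w 0.0333
clock: 34.88
[0.6311 0.2038 1.0959 0.0376 1.8353 2.1887] [0.4907 0.416  0.2372] [  1.  -51.8 -43.9   0.5  -0.3   0.5] [-0.016  0.033 -0.999] w 0.0335
clock: 35.1
ee_rot: [[-0.023, 1.0, 0.019], [0.025, 0.019, -1.0], [-0.999, -0.022, -0.025]]
[0.6846 0.2987 0.9412 0.037  1.8932 2.2432] [0.4916 0.4607 0.262 ] [  1.5 -54.2 -42.5   0.5  -0.2   0.1] [-0.016  0.032 -0.999] w 0.0337
```

```bash
python3 -m handwheel '[[1,0,0.02,-0.18,0],[1,0,0,0,0]]'|grep -E "clo"; python3 hold.py 3|tail -1
python3 -m handwheel '[[1,0,0,-0.08,0]]'|grep -E "clo|rot"; python3 hold.py 3|tail -1
```

```text
clock: 35.5
[0.6855 0.2859 1.0231 0.034  1.8116 2.2429] [0.4952 0.4634 0.2245] [ -0.1 -52.7 -40.5   0.1  -0.2  -0. ] [-0.005  0.039 -0.999] w 0.0336
clock: 35.78
ee_rot: [[0.002, 1.0, 0.021], [0.044, 0.021, -0.999], [-0.999, 0.003, -0.044]]
[0.6847 0.2808 1.0622 0.0336 1.7767 2.2413] [0.4955 0.4629 0.2059] [ -0.1 -55.  -42.4   0.1  -0.3  -0. ] [-0.004  0.039 -0.999] w 0.0334
```

```bash
python3 -m handwheel '[[1,-0.018,0.013,-0.08,0]]'|grep -E "clo"; python3 hold.py 3|tail -1
python3 -m handwheel '[[1,-0.006,0.004,-0.03,0]]'|grep -E "clo|ft"; python3 hold.py 3|tail -1
```

```text
clock: 36.05
[0.6927 0.2753 1.1032 0.0331 1.7416 2.2479] [0.4909 0.466  0.1863] [  0.2 -54.8 -42.4   0.2  -0.3   0. ] [-0.004  0.039 -0.999] w 0.0339
clock: 36.33
ft_force: [1.0, -0.5, -2.4]
[0.6953 0.2738 1.1179 0.033  1.7283 2.2499] [0.4893 0.467  0.179 ] [  0.1 -55.1 -42.9   0.2  -0.2   0. ] [-0.004  0.039 -0.999] w 0.0336
```

```bash
python3 -m handwheel '[[1,0.006,-0.003,-0.025,0]]'|grep -E "clo|ft"; python3 hold.py 3|tail -1
python3 -m handwheel '[[1,0,0,-0.025,0]]'|grep -E "clo|ft"; python3 hold.py 3|tail -1
python3 -m handwheel '[[1,0,0,-0.015,0]]'|grep -E "clo|ft"; python3 hold.py 3|tail -1; python3 -c "
from h import *
print(manip.sense()['ft_force'],manip.sense()['torque'])"
```

```text
clock: 36.6
ft_force: [1.0, 0.9, -3.4]
[0.6928 0.2759 1.1276 0.0329 1.7177 2.2473] [0.4908 0.466  0.172 ] [ -0.  -55.2 -42.9   0.2  -0.2  -0. ] [-0.005  0.038 -0.999] w 0.0339
clock: 36.88
ft_force: [-0.0, 0.3, -3.8]
[0.6928 0.2766 1.1394 0.0329 1.7066 2.2469] [0.4906 0.4658 0.1649] [ -0.  -55.1 -42.8   0.2  -0.2  -0. ] [-0.006  0.037 -0.999] w 0.0338
clock: 37.15
ft_force: [-0.0, 0.6, -2.3]
[0.6928 0.2771 1.1463 0.0328 1.6999 2.2466] [0.4904 0.4657 0.1607] [ -0.  -55.  -42.8   0.2  -0.2  -0. ] [-0.007  0.037 -0.999] w 0.0335
[ 0.93648027 -0.24159168 -3.25461745] [-0.01053657 -0.05745805  0.00232048]
```

```bash
python3 -m handwheel '[[1,0,0,-0.01,0]]'|grep -E "clo|ft"; python3 hold.py 3|tail -1;python3 -m handwheel '[[1,0,0,-0.006,0]]'|grep -E "clo|ft"; python3 hold.py 3|tail -1; python3 -c "
from h import *
print(manip.sense()['ft_force'],manip.sense()['torque'])"
```

```text
clock: 37.42
ft_force: [-0.7, -1.6, 9.5]
[0.6927 0.2763 1.1495 0.0327 1.6958 2.2465] [0.4907 0.4658 0.1594] [  0.1 -51.6 -40.2   0.3  -0.4  -0. ] [-0.005  0.038 -0.999] w 0.0337
clock: 37.7
ft_force: [-2.0, -2.0, 5.4]
[0.6927 0.2753 1.1509 0.0325 1.6938 2.2465] [0.4909 0.4659 0.1593] [  0.3 -49.2 -38.6   0.4  -0.9  -0. ] [-0.004  0.039 -0.999] w 0.0338
[-0.09086939 -2.30298124  5.81952055] [-0.449152    0.24018363 -0.05806561]
```

```bash
python3 -m handwheel '[[0,0,0,0,0],[0,0,0,0,0]]'|grep -E "clo|ft"; python3 hold.py 3|tail -1; python3 -m handwheel '[[0,0,0,0,0],[0,0,0,0,0]]'|grep -E "clo|ft"; python3 hold.py 3|tail -1;  python3 -m handwheel '[[0,0,0,0.2,0]]'|grep -E "clo|ft"; python3 hold.py 2|tail -1; python3 -m handwheel '[[0,0,0,0.2,0]]'|grep -E "clo|ft"; python3 hold.py 2|tail -1; python3 -m handwheel '[[0,-0.15,0,0.2,0]]'|grep -E "clo|ft"; python3 hold.py 2|tail -1;python3 -c "
from m import *
grab('wrist','m7');print(tip('m7',(.488,.467),.198,.22),slate('m7',(.488,.467),.06,.14))"
```

```text
clock: 38.1
ft_force: [1.0, -0.1, -0.2]
[0.6928 0.2756 1.1513 0.0329 1.693  2.2464] [0.4909 0.4661 0.1589] [  0.  -52.9 -41.    0.1  -0.2  -0. ] [-0.004  0.039 -0.999] w 0.0622
clock: 38.5
ft_force: [0.5, -0.1, -0.5]
[0.6928 0.2759 1.1515 0.0329 1.6929 2.2464] [0.4908 0.4661 0.1585] [  0.  -52.8 -40.9   0.1  -0.2  -0. ] [-0.005  0.039 -0.999] w 0.0877
clock: 38.78
ft_force: [0.6, -0.0, -0.5]
[0.6928 0.2747 1.0527 0.0335 1.7831 2.2494] [0.4921 0.4672 0.2154] [ -0.2 -45.3 -35.8   0.1   0.4   0. ] [ 0.003  0.045 -0.999] w 0.0878
clock: 39.0
ft_force: [1.2, 0.8, -0.3]
[0.6928 0.2879 0.9347 0.0345 1.8766 2.2527] [0.493  0.468  0.2731] [ -0.3 -44.5 -35.2   0.1   0.2   0. ] [ 0.011  0.052 -0.999] w 0.0876
clock: 39.22
ft_force: [0.2, 0.3, 0.0]
[0.7295 0.2362 0.8989 0.0348 1.9506 2.2898] [0.4571 0.469  0.3267] [  0.2 -41.3 -33.7   0.2   0.2   0.2] [ 0.02   0.061 -0.998] w 0.0876
(array([329.1, 169.5]), array([0.4885, 0.4674, 0.2029]), 148, np.float64(0.208)) (array([0.4882, 0.4673]), np.float64(0.0591), np.float64(0.1379))
```

View pics/m7.png

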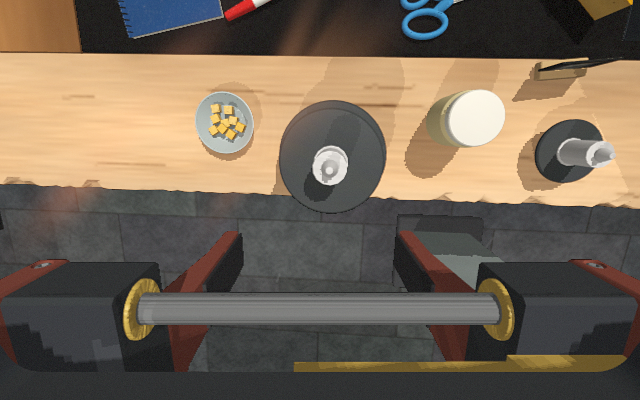

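The middle tier is seated: slate (333,156), tip at 0.203 m, matching the expected +80 mm. Next the small tier.

```bash
python3 -m handwheel '[[0,0,0,0.2,0],[0,0,0,0,0]]'|grep -E "clo"; python3 hold.py 2|tail -1;  python3 -m handwheel '[[0,0,0,-0.2,0]]'|grep -E "clo"; python3 hold.py 3|tail -1
python3 -m handwheel '[[0,0,0,0.2,0],[0,0,0,0,0]]'|grep -E "clo"; python3 hold.py 2|tail -1;  python3 -m handwheel '[[0,0,0,-0.2,0]]'|grep -E "clo"; python3 hold.py 3|tail -1
python3 -m handwheel '[[0,0,-0.2,0,0]]'|grep -E "clo"; python3 hold.py 2|tail -1
python3 -m handwheel '[[0,0,-0.2,0,0]]'|grep -E "clo"; python3 hold.py 2|tail -1
python3 -m handwheel '[[0,0,-0.22,0,0]]'|grep -E "clo"; python3 hold.py 2|tail -1
python3 -m handwheel '[[0,0,-0.22,0,0]]'|grep -E "clo"; python3 hold.py 2|tail -1
python3 -m handwheel '[[0,0,-0.22,0,-0.005]]'|grep -E "clo"; python3 hold.py 2|tail -1
python3 -m handwheel '[[0,0,-0.22,0,-0.005]]'|grep -E "clo|rot"; python3 hold.py 3|tail -1
```

```text
clock: 39.62
[0.7283 0.2922 0.7648 0.0353 2.0487 2.2927] [0.458  0.4683 0.3632] [  0.2 -55.3 -41.7   0.1  -0.1  -0. ] [ 0.006  0.047 -0.999] w 0.0876
clock: 39.85
[0.728  0.2501 0.9197 0.0336 1.9486 2.2889] [0.4571 0.4673 0.3059] [  0.1 -51.  -38.3   0.1  -0.5  -0. ] [-0.004  0.039 -0.999] w 0.0878
clock: 40.25
[0.7277 0.2974 0.775  0.0352 2.0519 2.2927] [0.4571 0.4669 0.3542] [  0.1 -53.7 -40.6   0.1  -0.   -0. ] [-0.008  0.035 -0.999] w 0.0877
clock: 40.48
[0.7276 0.257  0.923  0.0336 1.9534 2.289 ] [0.4563 0.4661 0.2996] [  0.1 -51.1 -38.5   0.1  -0.4  -0. ] [-0.015  0.029 -0.999] w 0.088
clock: 40.75
[0.6634 0.1552 1.0338 0.0326 1.9444 2.227 ] [0.457  0.4135 0.3023] [ -0.5 -46.  -37.7  -0.1   0.1  -0.4] [-0.012  0.029 -1.   ] w 0.0877
clock: 40.98
[0.5919 0.0633 1.1247 0.0319 1.9424 2.1584] [0.458  0.3611 0.3066] [ -0.9 -41.5 -37.3  -0.2   0.1  -0.5] [-0.007  0.031 -0.999] w 0.0875
clock: 41.2
[ 0.5046 -0.0255  1.207   0.0317  1.9458  2.0747] [0.4591 0.3039 0.3109] [ -1.1 -37.7 -37.4  -0.2   0.1  -0.6] [-0.002  0.033 -0.999] w 0.0881
clock: 41.42
[ 0.4079 -0.1011  1.2727  0.0321  1.9532  1.9819] [0.4601 0.2469 0.3146] [ -1.3 -34.7 -37.8  -0.2   0.1  -0.6] [ 0.003  0.034 -0.999] w 0.0872
clock: 41.65
[ 0.3022 -0.1626  1.3234  0.0328  1.9623  1.8963] [0.4611 0.1902 0.3175] [ -1.4 -32.3 -38.2  -0.2   0.   -0.6] [ 0.008  0.034 -0.999] w 0.0879
clock: 41.88
ee_rot: [[0.01, 1.0, -0.021], [0.036, -0.022, -0.999], [-0.999, 0.009, -0.037]]
[ 0.191  -0.2074  1.3594  0.0354  1.971   1.8044] [0.4619 0.1353 0.3193] [ -1.4 -31.1 -39.4  -0.2  -0.1  -0.2] [ 0.012  0.036 -0.999] w 0.0878
```

```bash
python3 -m handwheel '[[0,0,-0.016,-0.2,0.006]]'|grep -E "clo"; python3 hold.py 2|tail -1
python3 -m handwheel '[[0,0,0,-0.2,0]]'|grep -E "clo|rot"; python3 hold.py 3|tail -1
python3 -c "
from m import *
grab('wrist','t1');print(tip('t1',(.502,.131),.088,.11),slate('t1',(.502,.131),.045))"
```

```text
clock: 42.15
[ 0.1853 -0.2332  1.4819  0.0357  1.8852  1.7756] [0.4603 0.1327 0.2635] [ -0.3 -35.4 -43.6   0.1  -0.7  -0.2] [ 0.001  0.035 -0.999] w 0.0879
clock: 42.38
ee_rot: [[0.01, 1.0, -0.007], [0.037, -0.007, -0.999], [-0.999, 0.01, -0.037]]
[ 0.1878 -0.2448  1.5829  0.0355  1.8011  1.7738] [0.4593 0.1339 0.2121] [  0.  -28.6 -37.8   0.2  -0.3   0. ] [-0.004  0.034 -0.999] w 0.0878
(array([325.6, 153.3]), array([0.5028, 0.1312, 0.0929]), 159, np.float64(0.0971)) (array([0.5024, 0.1311]), np.float64(0.0443), np.float64(0.0279))
```

```bash
python3 -m handwheel '[[0,0.165,-0.011,0,0]]'|grep -E "clo"; python3 hold.py 3|tail -1
python3 -m handwheel '[[0,0,0,-0.2,0]]'|grep -E "clo|rot"; python3 hold.py 3|tail -1
python3 -m handwheel '[[0,0,0,-0.2,0]]'|grep -E "clo|rot"; python3 hold.py 3|tail -1
```

```text
clock: 42.7
[ 0.1674 -0.1367  1.4769  0.0356  1.7902  1.7536] [0.504  0.1317 0.2185] [ -0.3 -33.5 -40.9   0.1  -0.4  -0.1] [ 0.005  0.036 -0.999] w 0.0883
clock: 42.98
ee_rot: [[0.018, 1.0, -0.007], [0.039, -0.007, -0.999], [-0.999, 0.017, -0.039]]
[ 0.168  -0.139   1.5668  0.0352  1.7048  1.7509] [0.5031 0.1319 0.1687] [ -0.  -33.5 -39.3   0.2  -0.4  -0. ] [ 0.003  0.036 -0.999] w 0.0882
clock: 43.25
ee_rot: [[0.016, 1.0, -0.006], [0.038, -0.007, -0.999], [-0.999, 0.015, -0.038]]
[ 0.1684 -0.1292  1.6453  0.0351  1.6186  1.748 ] [0.5023 0.132  0.1194] [  0.  -33.6 -38.7   0.2  -0.3  -0. ] [ 0.001  0.036 -0.999] w 0.0876
```

```bash
python3 -m handwheel '[[0,0.003,-0.003,-0.2,0]]'|grep -E "clo"; python3 hold.py 3|tail -1
python3 -m handwheel '[[0,0,0,-0.08,0]]'|grep -E "clo|ft"; python3 hold.py 3|tail -1
python3 -m handwheel '[[1,0,0,0,0],[1,0,0,0,0],[1,0,0,0,0],[1,0,0,0,0],[1,0,0,0,0]]'|grep -E "clo|ft"; python3 hold.py 3|tail -1; python3 -m handwheel '[[1,0,0,0,0]]'|grep -E "clo|ft"; python3 hold.py 2|tail -1
```

```text
clock: 43.52
[ 0.1668 -0.1053  1.7106  0.0352  1.5309  1.7434] [0.5027 0.1313 0.0705] [ -0.  -34.1 -38.3   0.2  -0.3  -0. ] [-0.     0.036 -0.999] w 0.088
clock: 43.8
ft_force: [0.2, 0.1, 0.5]
[ 0.1668 -0.0926  1.7343  0.0353  1.4946  1.7421] [0.5028 0.1313 0.0509] [ -0.  -35.5 -39.5   0.2  -0.2  -0. ] [-0.001  0.036 -0.999] w 0.088
clock: 44.58
ft_force: [0.5, 0.7, -0.6]
[ 0.1667 -0.0943  1.7308  0.0343  1.4964  1.7423] [0.504  0.1311 0.0536] [  0.8 -34.9 -39.3   0.8  -0.4  -0. ] [ 0.003  0.035 -0.999] w 0.034
clock: 44.85
ft_force: [-0.6, 0.9, 0.5]
[ 0.1666 -0.0943  1.7309  0.0342  1.4965  1.7423] [0.504  0.131  0.0536] [  0.3 -35.2 -39.5   0.5  -0.3  -0. ] [ 0.003  0.035 -0.999] w 0.034
```

```bash
python3 -m handwheel '[[1,0,0,0.04,0]]'|grep -E "clo|ft"; python3 hold.py 2|tail -1; python3 -m handwheel '[[1,0,0,0.2,0],[1,0,0,0.2,0],[1,0,0,0.2,0],[1,0,0,0.2,0],[1,0,0,0.2,0]]'|grep -E "clo|ft"; python3 hold.py 3|tail -1; python3 -m handwheel '[[1,0,0,0.1,0]]'|grep -E "clo|ft"; python3 hold.py 3|tail -1
```

```text
clock: 45.08
ft_force: [0.2, -0.3, -2.1]
[ 0.1668 -0.1014  1.7173  0.0345  1.5155  1.7429] [0.5045 0.1313 0.0648] [ -0.  -35.9 -40.2   0.2   0.1   0. ] [ 0.004  0.036 -0.999] w 0.0339
clock: 45.8
ft_force: [0.8, -0.2, -2.2]
[ 0.1671 -0.0993  1.2659  0.0384  1.9698  1.7595] [0.5015 0.1313 0.3174] [  0.  -38.2 -43.2   0.2   0.2   0. ] [-0.001  0.036 -0.999] w 0.0338
clock: 46.08
ft_force: [1.0, 0.3, -2.7]
[ 0.1672 -0.0822  1.2053  0.0392  2.0131  1.7613] [0.5017 0.1314 0.3418] [  0.  -37.6 -41.7   0.2   0.1   0. ] [-0.001  0.036 -0.999] w 0.0336
```

```bash
python3 -m handwheel '[[1,-0.007,0.1,0,0]]'|grep -E "clo"; python3 hold.py 2|tail -1
python3 -m handwheel '[[1,-0.007,0.2,0,0]]'|grep -E "clo"; python3 hold.py 2|tail -1
python3 -m handwheel '[[1,-0.007,0.2,0,0]]'|grep -E "clo"; python3 hold.py 2|tail -1
python3 -m handwheel '[[1,-0.007,0.2,0,0]]'|grep -E "clo"; python3 hold.py 2|tail -1
python3 -m handwheel '[[1,-0.007,0.2,0,0]]'|grep -E "clo"; python3 hold.py 2|tail -1
python3 -m handwheel '[[1,-0.007,0.2,0,0]]'|grep -E "clo"; python3 hold.py 2|tail -1
python3 -m handwheel '[[1,0,0.17,0,0]]'|grep -E "clo|rot"; python3 hold.py 3|tail -1
```

```text
clock: 46.35
[ 0.2176 -0.0686  1.1975  0.0398  2.0093  1.8099] [0.4995 0.1578 0.3391] [  0.5 -38.2 -41.4   0.4  -0.1   0.3] [-0.005  0.036 -0.999] w 0.0339
clock: 46.58
[ 0.3144 -0.0277  1.1634  0.0409  2.0032  1.9029] [0.497  0.2107 0.3361] [  1.1 -40.2 -41.9   0.5  -0.2   0.6] [-0.009  0.036 -0.999] w 0.0337
clock: 46.8
[0.4055 0.0259 1.1152 0.0419 1.9984 1.99  ] [0.4945 0.2634 0.3332] [  1.2 -42.9 -42.3   0.5  -0.3   0.6] [-0.013  0.036 -0.999] w 0.0335
clock: 47.02
[0.4896 0.0915 1.0524 0.043  1.9965 2.0705] [0.4921 0.3159 0.3302] [  1.2 -46.1 -42.7   0.5  -0.3   0.5] [-0.018  0.035 -0.999] w 0.0335
clock: 47.25
[0.5666 0.1688 0.9739 0.044  1.9988 2.1444] [0.4898 0.3681 0.3271] [  1.2 -50.  -43.2   0.5  -0.3   0.5] [-0.022  0.034 -0.999] w 0.0336
clock: 47.48
[0.6365 0.2585 0.878  0.0451 2.0071 2.2118] [0.4876 0.4201 0.3235] [  1.1 -54.5 -43.7   0.5  -0.2   0.5] [-0.026  0.031 -0.999] w 0.0335
clock: 47.7
ee_rot: [[-0.026, 1.0, 0.011], [0.03, 0.012, -0.999], [-0.999, -0.025, -0.03]]
[0.6873 0.3464 0.7768 0.0448 2.0224 2.2619] [0.4879 0.4623 0.3209] [  1.5 -55.3 -41.2   0.5  -0.2   0.1] [-0.029  0.028 -0.999] w 0.0339
```

```bash
python3 -m handwheel '[[1,0,0,-0.15,0],[1,0,0,0,0]]'|grep -E "clo"; python3 hold.py 3|tail -1
python3 -m handwheel '[[1,0,0,-0.03,0]]'|grep -E "clo|rot"; python3 hold.py 3|tail -1
```

```text
clock: 48.1
[0.6835 0.3111 0.8747 0.0419 1.9484 2.2559] [0.49   0.4601 0.2908] [ -0.1 -52.4 -39.1   0.1  -0.1  -0. ] [-0.019  0.035 -0.999] w 0.0335
clock: 48.38
ee_rot: [[-0.015, 1.0, 0.013], [0.038, 0.014, -0.999], [-0.999, -0.014, -0.038]]
[0.6832 0.3058 0.8932 0.0417 1.934  2.2551] [0.4902 0.46   0.2841] [ -0.1 -55.2 -41.5   0.2  -0.2  -0. ] [-0.018  0.035 -0.999] w 0.0336
```

```bash
python3 -m handwheel '[[1,0.003,0.026,-0.04,0]]'|grep -E "clo"; python3 hold.py 3|tail -1
python3 -m handwheel '[[1,0,0,-0.04,0]]'|grep -E "clo|ft"; python3 hold.py 3|tail -1
```

```text
clock: 48.65
[0.6906 0.3163 0.9015 0.0414 1.9175 2.2612] [0.4906 0.4668 0.2724] [  0.1 -55.8 -41.8   0.2  -0.2   0. ] [-0.02   0.034 -0.999] w 0.0335
clock: 48.92
ft_force: [-0.2, -0.9, -2.0]
[0.6907 0.3119 0.9275 0.0411 1.8983 2.2603] [0.4903 0.4666 0.2608] [  0.1 -55.4 -41.6   0.2  -0.2  -0. ] [-0.022  0.032 -0.999] w 0.0334
```

```bash
python3 -m handwheel '[[1,0.002,0.002,-0.03,0]]'|grep -E "clo|ft"; python3 hold.py 3|tail -1
python3 -m handwheel '[[1,0,0,-0.02,0]]'|grep -E "clo|ft"; python3 hold.py 3|tail -1
python3 -m handwheel '[[1,0,0,-0.01,0]]'|grep -E "clo|ft"; python3 hold.py 3|tail -1; python3 -c "
from h import *
print(manip.sense()['ft_force'],manip.sense()['torque'])"
```

```text
clock: 49.2
ft_force: [-0.2, 0.4, -2.5]
[0.6907 0.3109 0.9437 0.0409 1.8845 2.2598] [0.4907 0.4669 0.2524] [  0.  -55.4 -41.7   0.2  -0.1  -0. ] [-0.023  0.031 -0.999] w 0.0337
clock: 49.48
ft_force: [-0.5, 0.0, -3.1]
[0.6907 0.309  0.9558 0.0407 1.8751 2.2595] [0.4906 0.4668 0.2469] [  0.  -55.3 -41.7   0.2  -0.1  -0. ] [-0.024  0.031 -0.999] w 0.0336
clock: 49.75
ft_force: [-0.4, 0.0, -2.3]
[0.6907 0.3079 0.9614 0.0407 1.8704 2.2592] [0.4906 0.4668 0.2445] [ -0.  -55.1 -41.7   0.2  -0.1  -0. ] [-0.024  0.031 -0.999] w 0.0334
[ 0.2599896  -0.15477377 -2.60917168] [-0.04071851 -0.04067764 -0.05862312]
```

```bash
python3 -m handwheel '[[1,0,0,-0.01,0]]'|grep -E "clo|ft"; python3 hold.py 3|tail -1
python3 -m handwheel '[[1,0,0,-0.006,0]]'|grep -E "clo|ft"; python3 hold.py 3|tail -1; python3 -c "
from h import *
print(manip.sense()['ft_force'],manip.sense()['torque'])"
```

```text
clock: 50.02
ft_force: [-0.5, -1.3, 9.5]
[0.6906 0.3052 0.9651 0.0404 1.8662 2.2591] [0.4909 0.4669 0.2443] [  0.3 -49.9 -37.7   0.4  -0.5  -0. ] [-0.021  0.033 -0.999] w 0.0333
clock: 50.3
ft_force: [-0.5, -0.9, 4.1]
[0.6906 0.3035 0.9672 0.0402 1.8638 2.2589] [0.491  0.4669 0.2442] [  0.3 -49.4 -37.4   0.4  -0.6  -0. ] [-0.019  0.034 -0.999] w 0.0338
[ 0.16553055 -1.07821856  6.07311984] [-0.33204027  0.12183037 -0.00097383]
```

Contact at 0.2442 (expected 0.2436), so it is seated. Release and check.

```bash
python3 -m handwheel '[[0,0,0,0,0],[0,0,0,0,0]]'|grep -E "clo|ft"; python3 hold.py 3|tail -1; python3 -m handwheel '[[0,0,0,0,0],[0,0,0,0,0]]'|grep -E "clo|ft"; python3 hold.py 3|tail -1;  python3 -m handwheel '[[0,0,0,0.2,0]]'|grep -E "clo|ft"; python3 hold.py 2|tail -1; python3 -m handwheel '[[0,0,0,0.2,0]]'|grep -E "clo|ft"; python3 hold.py 2|tail -1; python3 -m handwheel '[[0,-0.15,0,0.2,0]]'|grep -E "clo|ft"; python3 hold.py 2|tail -1;python3 -c "
from m import *
grab('wrist','t7');print(tip('t7',(.488,.467),.278,.3),slate('t7',(.488,.467),.045,.22))"
```

```text
clock: 50.7
ft_force: [-0.3, -0.9, 0.4]
[0.6907 0.304  0.968  0.0405 1.8633 2.2589] [0.4909 0.467  0.2434] [  0.  -53.7 -40.6   0.2  -0.1  -0. ] [-0.02   0.034 -0.999] w 0.0621
clock: 51.1
ft_force: [-0.1, 0.1, -0.1]
[0.6906 0.3044 0.9682 0.0405 1.8632 2.2589] [0.4909 0.467  0.2431] [  0.  -53.6 -40.5   0.2  -0.1  -0. ] [-0.02   0.033 -0.999] w 0.0873
clock: 51.38
ft_force: [0.4, 0.3, -0.1]
[0.6907 0.328  0.8387 0.042  1.9602 2.2631] [0.4914 0.4674 0.2994] [ -0.3 -45.2 -34.4   0.1   0.3   0. ] [-0.014  0.039 -0.999] w 0.0878
clock: 51.6
ft_force: [0.6, 0.1, 0.4]
[0.6907 0.3717 0.6796 0.0442 2.0647 2.2681] [0.4916 0.4676 0.3565] [ -0.4 -44.1 -32.6   0.1   0.2   0. ] [-0.005  0.046 -0.999] w 0.0879
clock: 51.82
ft_force: [-0.5, 0.7, -0.2]
[0.7271 0.3431 0.6128 0.0463 2.1458 2.3064] [0.4549 0.4679 0.4103] [ -0.  -40.4 -30.3   0.2   0.    0.3] [ 0.004  0.055 -0.998] w 0.088
(array([326.4, 164.2]), array([0.4886, 0.468 , 0.2828]), 147, np.float64(0.287)) (array([0.4883, 0.4681]), np.float64(0.0443), np.float64(0.2179))
```

View pics/t7.png

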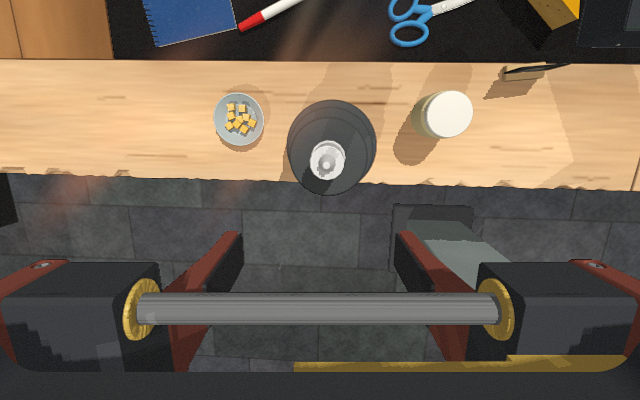

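The small tier is seated: (331,150), tip at 0.283 m, +80 mm as expected. On to the knob.

```bash
python3 -m handwheel '[[0,0,-0.05,-0.2,0]]'|grep -E "clo"; python3 hold.py 3|tail -1
python3 -m handwheel '[[0,0.01,-0.22,0,0]]'|grep -E "clo"; python3 hold.py 2|tail -1
python3 -m handwheel '[[0,0,-0.22,-0.05,0]]'|grep -E "clo"; python3 hold.py 2|tail -1
python3 -m handwheel '[[0,0,-0.22,-0.05,0]]'|grep -E "clo"; python3 hold.py 2|tail -1
python3 -m handwheel '[[0,0,-0.22,-0.05,0]]'|grep -E "clo"; python3 hold.py 2|tail -1
python3 -m handwheel '[[0,0,-0.22,-0.05,0]]'|grep -E "clo"; python3 hold.py 2|tail -1
python3 -m handwheel '[[0,0,-0.22,-0.05,0]]'|grep -E "clo"; python3 hold.py 2|tail -1
python3 -m handwheel '[[0,0,-0.22,-0.05,0]]'|grep -E "clo"; python3 hold.py 2|tail -1
python3 -m handwheel '[[0,0,-0.22,-0.05,0]]'|grep -E "clo"; python3 hold.py 2|tail -1
python3 -m handwheel '[[0,0,-0.22,-0.05,0]]'|grep -E "clo|rot"; python3 hold.py 2|tail -1
```

```text
clock: 52.1
[0.7106 0.2552 0.8329 0.0431 2.0298 2.2854] [0.4556 0.4543 0.3501] [  0.  -51.1 -37.    0.1  -0.4  -0.1] [-0.008  0.044 -0.999] w 0.0877
clock: 52.38
[0.6342 0.1506 0.9472 0.0433 2.0204 2.2123] [0.4594 0.3966 0.3528] [ -0.7 -45.  -36.6  -0.1  -0.   -0.5] [-0.005  0.045 -0.999] w 0.0877
clock: 52.6
[0.5515 0.0449 1.079  0.0434 1.9951 2.1325] [0.4605 0.339  0.3424] [ -1.  -42.3 -37.9  -0.1  -0.1  -0.5] [-0.002  0.045 -0.999] w 0.088
clock: 52.82
[ 0.4598 -0.0457  1.1878  0.044   1.977   2.0441] [0.4616 0.2819 0.3324] [ -1.1 -38.4 -38.2  -0.2  -0.   -0.6] [ 0.002  0.046 -0.999] w 0.0877
clock: 53.05
[ 0.3589 -0.1216  1.2775  0.0449  1.9634  1.9467] [0.4629 0.2251 0.3225] [ -1.3 -35.2 -38.5  -0.2  -0.1  -0.7] [ 0.006  0.046 -0.999] w 0.0878
clock: 53.28
[ 0.2495 -0.1821  1.3504  0.0462  1.9521  1.8409] [0.4642 0.1685 0.3123] [ -1.4 -32.8 -39.   -0.2  -0.1  -0.7] [ 0.01   0.047 -0.999] w 0.0875
clock: 53.5
[ 0.1332 -0.2263  1.408   0.0475  1.941   1.7282] [0.4655 0.1119 0.3016] [ -1.6 -31.1 -39.6  -0.2  -0.1  -0.8] [ 0.012  0.046 -0.999] w 0.088
clock: 53.72
[ 0.0124 -0.2527  1.4508  0.0486  1.9284  1.611 ] [0.4667 0.0553 0.2901] [ -1.6 -30.2 -40.1  -0.2  -0.2  -0.8] [ 0.014  0.046 -0.999] w 0.0881
clock: 53.95
[-0.1092 -0.2604  1.4786  0.0493  1.9131  1.4925] [ 0.4677 -0.0011  0.2782] [ -1.7 -30.  -40.6  -0.2  -0.2  -0.8] [ 0.015  0.045 -0.999] w 0.088
clock: 54.18
ee_rot: [[0.02, 1.0, -0.008], [0.047, -0.009, -0.999], [-0.999, 0.019, -0.047]]
[-0.2281 -0.249   1.4915  0.0494  1.8944  1.376 ] [ 0.4687 -0.0575  0.2657] [ -1.7 -30.6 -41.1  -0.1  -0.3  -0.8] [ 0.015  0.045 -0.999] w 0.0877
```

```bash
python3 -m handwheel '[[0,0,-0.22,0.02,0]]'|grep -E "clo"; python3 hold.py 2|tail -1
python3 -m handwheel '[[0,0,-0.22,0.05,0]]'|grep -E "clo"; python3 hold.py 2|tail -1
python3 -m handwheel '[[0,0,-0.22,0.05,0]]'|grep -E "clo"; python3 hold.py 2|tail -1
python3 -m handwheel '[[0,0,-0.22,0.05,0]]'|grep -E "clo"; python3 hold.py 2|tail -1
python3 -m handwheel '[[0,0,-0.22,0.05,0]]'|grep -E "clo"; python3 hold.py 3|tail -1
python3 -m handwheel '[[0,0,-0.08,-0.2,0],[0,0,0,0,0]]'|grep -E "clo|rot"; python3 hold.py 3|tail -1
python3 -c "
from m import *
grab('wrist','k1');print(tip('k1',(.4985,-.366),.048,.07,.03))"
```

```text
clock: 54.4
[-0.341  -0.2129  1.4493  0.0494  1.9037  1.2665] [ 0.47   -0.1138  0.2722] [ -1.7 -30.8 -40.5  -0.1  -0.2  -0.8] [ 0.017  0.044 -0.999] w 0.0878
clock: 54.62
[-0.4457 -0.1578  1.3751  0.0495  1.9247  1.1655] [ 0.4715 -0.17    0.2867] [ -1.7 -32.4 -40.4  -0.1  -0.1  -0.7] [ 0.019  0.042 -0.999] w 0.0876
clock: 54.85
[-0.5409 -0.0879  1.2862  0.0495  1.946   1.0735] [ 0.4728 -0.226   0.3004] [ -1.6 -35.4 -40.7  -0.1  -0.2  -0.7] [ 0.021  0.041 -0.999] w 0.0881
clock: 55.08
[-0.6264 -0.0041  1.1818  0.0495  1.9697  0.9912] [ 0.4741 -0.2819  0.3132] [ -1.5 -39.2 -41.   -0.   -0.2  -0.6] [ 0.022  0.041 -0.999] w 0.0877
clock: 55.3
[-0.7008  0.0912  1.0618  0.0505  1.9987  0.9192] [ 0.4754 -0.3361  0.3253] [ -1.6 -42.7 -40.1  -0.   -0.1  -0.2] [ 0.022  0.042 -0.999] w 0.0881
clock: 55.7
ee_rot: [[0.024, 0.999, -0.024], [0.043, -0.025, -0.999], [-0.999, 0.023, -0.044]]
[-0.7185  0.089   1.1385  0.0511  1.9109  0.8928] [ 0.4793 -0.3521  0.2841] [ -0.1 -41.9 -38.3   0.3  -0.1   0. ] [ 0.034  0.034 -0.999] w 0.088
(array([334.7, 169. ]), array([ 0.4997, -0.3652,  0.0539]), 538, np.float64(0.0577))
```

View pics/k1.png

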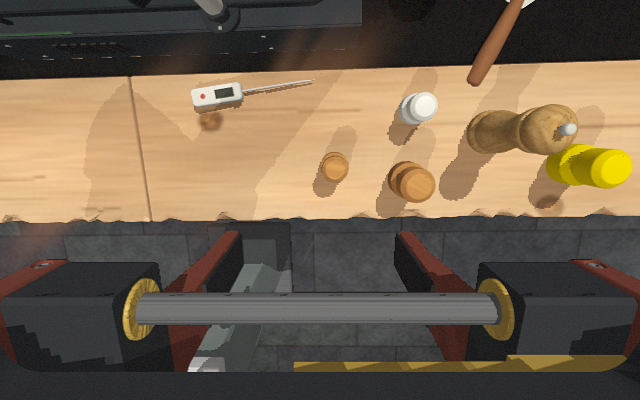

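k1 shows the small brown knob at (334,168) with the taller one at (412,182), about 90 mm away. I approach with the jaws partly closed.

```bash
python3 -m handwheel '[[0.3,0.075,-0.048,-0.1,0.006]]'|grep -E "clo"; python3 hold.py 3|tail -1
python3 -m handwheel '[[0.3,0,0,-0.2,0]]'|grep -E "clo"; python3 hold.py 3|tail -1
python3 -m handwheel '[[0.3,0,0,-0.2,0]]'|grep -E "clo|rot"; python3 hold.py 3|tail -1
python3 -c "
from m import *
grab('wrist','k2');print(tip('k2',(.4995,-.365),.048,.07,.025))"
```

```text
clock: 56.02
[-0.7126  0.1407  1.1265  0.0504  1.8719  0.8776] [ 0.4982 -0.3638  0.2596] [  0.2 -46.1 -40.5   0.3  -0.3  -0. ] [ 0.033  0.035 -0.999] w 0.0693
clock: 56.3
[-0.7124  0.1289  1.2308  0.0493  1.7848  0.8735] [ 0.4971 -0.3626  0.2081] [  0.1 -45.4 -39.2   0.3  -0.3  -0. ] [ 0.029  0.039 -0.999] w 0.0618
clock: 56.58
ee_rot: [[0.039, 0.999, -0.004], [0.03, -0.005, -1.0], [-0.999, 0.039, -0.03]]
[-0.7124  0.1299  1.3179  0.0486  1.6997  0.8694] [ 0.4964 -0.3621  0.158 ] [  0.  -45.2 -39.    0.3  -0.3  -0. ] [ 0.027  0.04  -0.999] w 0.0613
(array([326.9, 203.7]), array([ 0.5005, -0.3654,  0.0539]), 1090, np.float64(0.0572))
```

View pics/k2.png

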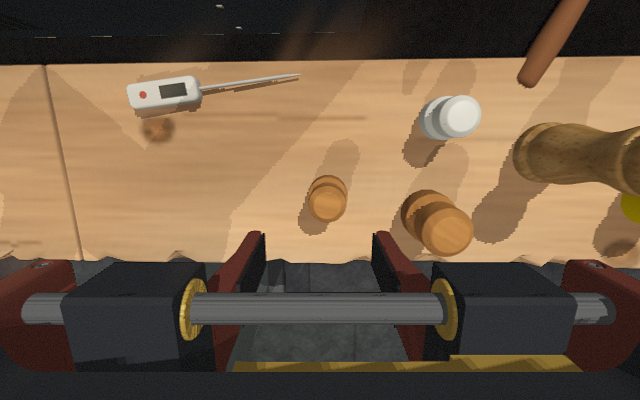

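```bash
python3 -m handwheel '[[0.3,0.013,-0.013,-0.2,0]]'|grep -E "clo|ft"; python3 hold.py 3|tail -1
python3 -m handwheel '[[0.3,0,0,-0.2,0]]'|grep -E "clo|ft"; python3 hold.py 3|tail -1
```

```text
clock: 56.9
ft_force: [1.1, 0.0, 0.3]
[-0.7131  0.1534  1.3753  0.0484  1.6165  0.8649] [ 0.5003 -0.3659  0.1112] [ -0.  -46.1 -39.4   0.3  -0.3  -0. ] [ 0.029  0.039 -0.999] w 0.0612
clock: 57.18
ft_force: [0.7, -0.6, 0.5]
[-0.713   0.1768  1.4378  0.0484  1.5329  0.8608] [ 0.4999 -0.3656  0.0617] [ -0.  -46.3 -38.6   0.3  -0.3  -0. ] [ 0.027  0.04  -0.999] w 0.0618
```

```bash
python3 -m handwheel '[[0.3,0,0,-0.11,0]]'|grep -E "clo|ft"; python3 hold.py 3|tail -1
python3 -m handwheel '[[1,0,0,0,0],[1,0,0,0,0],[1,0,0,0,0],[1,0,0,0,0]]'|grep -E "clo|ft"; python3 hold.py 3|tail -1; python3 -m handwheel '[[1,0,0,0,0]]'|grep -E "clo|ft"; python3 hold.py 2|tail -1; python3 -c "
from m import *
grab('wrist','k3')"
```

```text
clock: 57.45
ft_force: [0.3, -0.7, 0.5]
[-0.713   0.1934  1.4652  0.0486  1.4881  0.8586] [ 0.5003 -0.3659  0.0364] [ -0.  -47.  -38.6   0.3  -0.1  -0. ] [ 0.028  0.04  -0.999] w 0.0614
clock: 58.1
ft_force: [0.1, 0.4, -0.8]
[-0.713   0.1891  1.4576  0.0489  1.4919  0.8589] [ 0.5026 -0.3676  0.0433] [ -0.1 -47.  -38.9   0.3  -0.   -0. ] [ 0.034  0.035 -0.999] w 0.033
clock: 58.38
ft_force: [-0.4, 0.2, 0.1]
[-0.713   0.1891  1.4575  0.0489  1.4919  0.8589] [ 0.5026 -0.3677  0.0433] [ -0.1 -47.3 -39.2   0.3  -0.1  -0. ] [ 0.034  0.035 -0.999] w 0.0332
```

View pics/k3.png

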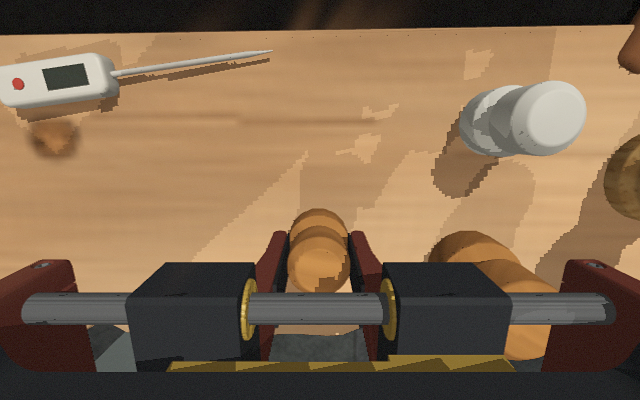

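```bash
python3 -m handwheel '[[1,0,0,0.04,0]]'|grep -E "clo|ft"; python3 hold.py 2|tail -1; python3 -m handwheel '[[1,0,0,0.2,0],[1,0,0,0.2,0],[1,0,0,0.2,0],[1,0,0,0.2,0]]'|grep -E "clo|ft"; python3 hold.py 3|tail -1
python3 -m handwheel '[[1,-0.02,0.12,0.1,0]]'|grep -E "clo"; python3 hold.py 2|tail -1
python3 -m handwheel '[[1,0,0.22,0.1,0]]'|grep -E "clo"; python3 hold.py 2|tail -1
python3 -m handwheel '[[1,0,0.22,0.1,0]]'|grep -E "clo"; python3 hold.py 2|tail -1
python3 -m handwheel '[[1,0,0.22,0.05,0]]'|grep -E "clo"; python3 hold.py 2|tail -1
python3 -m handwheel '[[1,0,0.22,0.05,0]]'|grep -E "clo|rot"; python3 hold.py 2|tail -1
```

```text
clock: 58.65
ft_force: [0.7, 0.4, -0.8]
[-0.713   0.1818  1.4448  0.0489  1.5099  0.8597] [ 0.5031 -0.3681  0.0548] [  0.  -46.9 -39.1   0.3   0.1   0. ] [ 0.036  0.033 -0.999] w 0.0333
clock: 59.25
ft_force: [1.5, -0.3, -1.5]
[-0.713   0.1518  1.1192  0.0509  1.8688  0.8777] [ 0.5013 -0.3667  0.2569] [  0.  -49.  -42.7   0.3   0.2   0. ] [ 0.033  0.036 -0.999] w 0.0333
clock: 59.52
[-0.6785  0.0979  1.1286  0.0523  1.9083  0.9129] [ 0.4967 -0.3351  0.2844] [  0.1 -40.9 -37.2   0.4   0.3   0.2] [ 0.036  0.034 -0.999] w 0.0332
clock: 59.75
[-0.5987  0.0249  1.1557  0.0539  1.9471  0.9916] [ 0.4974 -0.2774  0.3116] [  0.7 -37.6 -36.6   0.5   0.3   0.5] [ 0.039  0.034 -0.999] w 0.033
clock: 59.98
[-0.5118 -0.031   1.1633  0.0549  1.9877  1.0768] [ 0.4979 -0.2211  0.3382] [  1.  -35.  -36.5   0.6   0.2   0.6] [ 0.043  0.033 -0.999] w 0.033
clock: 60.2
[-0.4138 -0.0804  1.1866  0.0542  2.0076  1.1714] [ 0.4984 -0.1634  0.3514] [  1.2 -34.1 -37.4   0.6   0.    0.6] [ 0.045  0.034 -0.998] w 0.0332
clock: 60.42
ee_rot: [[0.04, 0.999, 0.005], [0.034, 0.004, -0.999], [-0.999, 0.04, -0.034]]
[-0.3077 -0.1131  1.1933  0.0525  2.0277  1.2735] [ 0.4989 -0.106   0.3643] [  1.3 -32.6 -37.5   0.6  -0.    0.7] [ 0.046  0.035 -0.998] w 0.0331
```

```bash
python3 -m handwheel '[[1,0,0.22,0.03,0]]'|grep -E "clo"; python3 hold.py 2|tail -1
python3 -m handwheel '[[1,0,0.22,0.02,0]]'|grep -E "clo"; python3 hold.py 2|tail -1
python3 -m handwheel '[[1,0,0.22,0.01,0]]'|grep -E "clo"; python3 hold.py 2|tail -1
python3 -m handwheel '[[1,0,0.22,0.01,0]]'|grep -E "clo"; python3 hold.py 2|tail -1
python3 -m handwheel '[[1,-0.01,0.22,0.01,0]]'|grep -E "clo"; python3 hold.py 2|tail -1
python3 -m handwheel '[[1,-0.01,0.22,0.01,0]]'|grep -E "clo"; python3 hold.py 2|tail -1
python3 -m handwheel '[[1,-0.01,0.22,0.01,0]]'|grep -E "clo|rot|ft"; python3 hold.py 2|tail -1
```

```text
clock: 60.65
[-0.1953 -0.1327  1.1979  0.0495  2.0378  1.3808] [ 0.4993 -0.0487  0.3715] [  1.4 -32.3 -38.    0.6  -0.2   0.7] [ 0.046  0.036 -0.998] w 0.0326
clock: 60.88
[-0.0791 -0.1368  1.194   0.0455  2.042   1.4911] [0.4998 0.0084 0.3756] [  1.5 -32.5 -38.5   0.6  -0.3   0.8] [ 0.045  0.037 -0.998] w 0.0329
clock: 61.1
[ 0.0377 -0.1256  1.1817  0.0408  2.0405  1.6015] [0.5003 0.0653 0.3767] [  1.6 -33.5 -39.1   0.6  -0.3   0.8] [ 0.043  0.038 -0.998] w 0.0329
clock: 61.32
[ 0.1519 -0.0973  1.1539  0.0357  2.0382  1.7095] [0.5009 0.1221 0.3776] [  1.6 -35.  -39.6   0.5  -0.4   0.7] [ 0.041  0.038 -0.998] w 0.0329
clock: 61.55
[ 0.2622 -0.0593  1.1164  0.0306  2.0368  1.8137] [0.4989 0.1787 0.3784] [  1.6 -36.9 -39.9   0.5  -0.4   0.7] [ 0.039  0.039 -0.998] w 0.0328
clock: 61.78
[ 0.366  -0.0056  1.0625  0.0257  2.0367  1.9117] [0.497  0.2353 0.3791] [  1.6 -39.6 -40.4   0.5  -0.5   0.7] [ 0.036  0.039 -0.999] w 0.0333
clock: 62.0
ee_rot: [[0.038, 0.999, 0.032], [0.036, 0.031, -0.999], [-0.999, 0.039, -0.035]]
ft_force: [0.9, -0.2, -0.4]
[0.4619 0.0633 0.9915 0.0213 2.0397 2.0025] [0.4951 0.2917 0.3794] [  1.6 -43.1 -40.9   0.4  -0.5   0.6] [ 0.034  0.038 -0.999] w 0.0333
```

```bash
python3 -m handwheel '[[1,0,0.2,0.01,0]]'|grep -E "clo"; python3 hold.py 2|tail -1
python3 -m handwheel '[[1,0,0.2,0.01,0]]'|grep -E "clo"; python3 hold.py 2|tail -1
python3 -m handwheel '[[1,0,0.2,0.01,0]]'|grep -E "clo"; python3 hold.py 2|tail -1
python3 -m handwheel '[[1,0,0.06,0,0]]'|grep -E "clo|rot|ft"; python3 hold.py 3|tail -1
python3 -c "
from m import *
grab('wrist','k4')"
```

```text
clock: 62.22
[0.5391 0.1451 0.9038 0.0176 2.0476 2.0758] [0.4961 0.3427 0.3794] [  1.5 -47.4 -41.5   0.3  -0.4   0.5] [ 0.031  0.037 -0.999] w 0.0328
clock: 62.45
[0.609  0.2401 0.7973 0.0144 2.0625 2.1424] [0.4972 0.3936 0.3786] [  1.4 -52.2 -42.    0.3  -0.3   0.5] [ 0.027  0.034 -0.999] w 0.0331
clock: 62.68
[0.6721 0.3514 0.6662 0.0119 2.0873 2.2025] [0.4985 0.4446 0.3769] [  1.4 -57.9 -42.6   0.2  -0.2   0.4] [ 0.022  0.031 -0.999] w 0.0328
clock: 62.9
ee_rot: [[0.023, 0.999, 0.045], [0.03, 0.044, -0.999], [-0.999, 0.024, -0.029]]
ft_force: [-0.1, 0.3, -0.3]
[0.687  0.385  0.6248 0.0103 2.096  2.2177] [0.4996 0.4577 0.3765] [  0.7 -54.4 -38.6   0.1  -0.3   0. ] [ 0.022  0.03  -0.999] w 0.0333
```

View pics/k4.png

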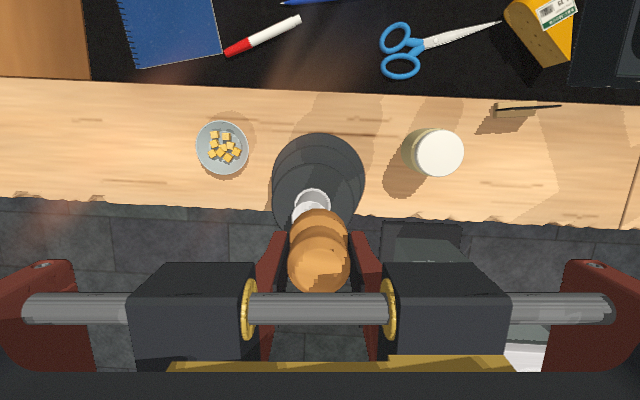

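```bash
python3 -m handwheel '[[1,-0.03,0.04,-0.04,0]]'|grep -E "clo"; python3 hold.py 3|tail -1
python3 -c "
from m import *
grab('wrist','k5');grab('top','top5');grab('scene','sc5')
for t in('k5','top5','sc5'): print(t,tip(t,(.4886,.4678),.35,.375,.04))
print(tip('top5',(.4886,.4678),.20,.24,.05))
v=V('sc5');u=v.proj([.4886,.4678,.28]).astype(int);c=v.im[max(0,u[1]-60):u[1]+60,max(0,u[0]-80):u[0]+80];cv2.imwrite('pics/sc5c.png',cv2.resize(c,None,fx=4,fy=4))
"
```

```text
clock: 63.22
[0.706  0.3736 0.6582 0.0094 2.0742 2.2359] [0.4914 0.4674 0.3665] [  0.1 -55.1 -38.8   0.1  -0.3   0. ] [ 0.022  0.029 -0.999] w 0.033
k5 (array([320.3, 240.9]), array([0.5006, 0.4668, 0.3675]), 1437, np.float64(0.375))m.py:17: RuntimeWarning: Mean of empty slice.
  return np.array([xs.mean(),ys.mean()]).round(1),P.mean(0).round(4),len(P),P[:,2].max().round(4)
  ret = ret.dtype.type(ret / rcount)
  ret = um.true_divide(
Traceback (most recent call last):
  File "m.py", line 17, in tip
    return np.array([xs.mean(),ys.mean()]).round(1),P.mean(0).round(4),len(P),P[:,2].max().round(4)
                                                                              ~~~~~~~~~~^^
ValueError: zero-size array to reduction operation maximum which has no identity
```

```bash
python3 -m handwheel '[[1,0,0.004,-0.1,0]]'|grep -E "clo|ft"; python3 hold.py 3|tail -1
python3 -m handwheel '[[1,0,0,-0.03,0]]'|grep -E "clo|ft"; python3 hold.py 3|tail -1
python3 -m handwheel '[[1,0,0,-0.025,0]]'|grep -E "clo|ft"; python3 hold.py 3|tail -1; python3 -c "
from h import *
print(manip.sense()['ft_force'],manip.sense()['torque'])"
```

```text
clock: 63.65
ft_force: [0.0, 0.3, -0.7]
[0.7068 0.3476 0.7385 0.0089 2.0217 2.2364] [0.4915 0.4681 0.3408] [  0.1 -54.7 -39.1   0.   -0.4  -0. ] [ 0.02   0.028 -0.999] w 0.033
clock: 63.92
ft_force: [-0.5, 0.6, -0.9]
[0.7068 0.3403 0.7615 0.0088 2.0062 2.2362] [0.4916 0.4681 0.3333] [  0.  -54.4 -39.6   0.   -0.3  -0. ] [ 0.02   0.028 -0.999] w 0.033
clock: 64.2
ft_force: [0.2, 0.2, -1.4]
[0.7068 0.3345 0.7809 0.0088 1.9933 2.2361] [0.4915 0.468  0.3266] [  0.  -54.4 -39.9   0.   -0.3  -0. ] [ 0.02   0.027 -0.999] w 0.0331
[-0.19096442  0.36301859 -0.7963162 ] [ 0.00202542 -0.00777423 -0.03936723]
```

```bash
python3 -m handwheel '[[1,0,0,-0.025,0]]'|grep -E "clo|ft"; python3 hold.py 3|tail -1
python3 -m handwheel '[[1,0,0,-0.02,0]]'|grep -E "clo|ft"; python3 hold.py 3|tail -1
python3 -m handwheel '[[1,0,0,-0.008,0]]'|grep -E "clo|ft"; python3 hold.py 3|tail -1; python3 -c "
from h import *
print(manip.sense()['ft_force'],manip.sense()['torque'])"
```

```text
clock: 64.47
ft_force: [0.7, 0.4, -0.9]
[0.7068 0.3291 0.8004 0.0087 1.9804 2.236 ] [0.4915 0.468  0.3196] [  0.  -54.3 -40.    0.   -0.3  -0. ] [ 0.019  0.027 -0.999] w 0.0331
clock: 64.75
ft_force: [-0.2, 0.7, -1.0]
[0.7068 0.325  0.8155 0.0087 1.9703 2.2359] [0.4914 0.4679 0.314 ] [  0.  -54.2 -40.1   0.   -0.3  -0. ] [ 0.018  0.026 -0.999] w 0.033
clock: 65.03
ft_force: [2.1, 0.6, 9.9]
[0.7068 0.3226 0.8204 0.0086 1.9662 2.2358] [0.4914 0.4679 0.3129] [  0.1 -51.5 -38.1   0.1  -0.3  -0. ] [ 0.019  0.027 -0.999] w 0.0332
[-0.19462452  0.07363312  3.41079477] [-0.0547222   0.01020706 -0.02080516]
```

```bash
python3 -m handwheel '[[1,0,0,-0.008,0]]'|grep -E "clo|ft"; python3 hold.py 3|tail -1
python3 -m handwheel '[[0,0,0,0,0],[0,0,0,0,0]]'|grep -E "clo|ft"; python3 hold.py 3|tail -1; python3 -m handwheel '[[0,0,0,0,0],[0,0,0,0,0]]'|grep -E "clo|ft"; python3 hold.py 3|tail -1;  python3 -m handwheel '[[0,0,0,0.15,0]]'|grep -E "clo|ft"; python3 hold.py 2|tail -1; python3 -m handwheel '[[0,0,0,0.15,0]]'|grep -E "clo|ft"; python3 hold.py 2|tail -1; python3 -m handwheel '[[0,-0.15,0,0.05,0]]'|grep -E "clo|ft"; python3 hold.py 2|tail -1
python3 -m handwheel '[[0,-0.1,-0.2,0,0]]'|grep -E "clo|ft"; python3 hold.py 2|tail -1
python3 -m handwheel '[[0,-0.05,-0.2,0,0]]'|grep -E "clo|ft"; python3 hold.py 2|tail -1
```

```text
clock: 65.3
ft_force: [-0.4, -1.0, 8.8]
[0.7067 0.3196 0.8243 0.0084 1.9623 2.2358] [0.4916 0.4679 0.3129] [  0.2 -49.3 -36.4   0.2  -0.4  -0. ] [ 0.022  0.029 -0.999] w 0.033
clock: 65.7
ft_force: [1.2, 1.0, -0.4]
[0.7067 0.3196 0.8247 0.0085 1.9621 2.2358] [0.4915 0.4679 0.3126] [  0.  -53.6 -39.8   0.   -0.2  -0. ] [ 0.022  0.029 -0.999] w 0.0617
clock: 66.1
ft_force: [0.6, 0.3, -0.2]
[0.7068 0.3201 0.8251 0.0085 1.9621 2.2358] [0.4915 0.4679 0.3121] [  0.  -53.4 -39.7   0.   -0.2  -0. ] [ 0.021  0.028 -0.999] w 0.0873
clock: 66.38
ft_force: [0.3, 0.0, 0.7]
[0.7067 0.3545 0.7055 0.0088 2.0407 2.2365] [0.4917 0.4681 0.3541] [ -0.3 -46.6 -34.6  -0.    0.1   0. ] [ 0.026  0.033 -0.999] w 0.0879
clock: 66.6
ft_force: [0.7, -1.0, 0.8]
[0.7067 0.4046 0.5626 0.0093 2.1262 2.2374] [0.4917 0.4681 0.396 ] [ -0.3 -46.2 -33.   -0.    0.    0. ] [ 0.032  0.037 -0.999] w 0.0876
clock: 66.82
ft_force: [-0.8, 0.2, -0.2]
[0.7477 0.3257 0.6322 0.008  2.1303 2.2752] [0.4519 0.4686 0.4113] [  0.1 -45.1 -33.1   0.1  -0.3   0.2] [ 0.034  0.041 -0.999] w 0.0877
clock: 67.05
ft_force: [0.4, -0.9, 1.3]
[0.7121 0.1518 0.8401 0.0091 2.1015 2.2412] [0.4251 0.4155 0.409 ] [ -0.2 -42.3 -34.   -0.1  -0.2  -0.2] [ 0.031  0.037 -0.999] w 0.088
clock: 67.28
ft_force: [0.8, -0.8, 0.3]
[0.6535 0.0245 0.9764 0.0111 2.0939 2.1861] [0.4121 0.3625 0.4085] [ -0.6 -37.6 -34.8  -0.2  -0.1  -0.4] [ 0.031  0.036 -0.999] w 0.0876
```

```bash
python3 -c "
from m import *
grab('wrist','e1');grab('top','e2');grab('scene','e3')
print(tip('e1',(.4886,.4678),.31,.34,.03),slate('e1',(.488,.467),.045,.22))
for a,s,zl,zh,r in[('jar',(.542,.294),.085,.11,.06),('card',(.613,.155),.03,.11,.08),('smallplate corner foot',(.488,.467),.005,.018,.07)]: print(a,tip('e1',s,zl,zh,r))
v=V('e3');u=v.proj([.4886,.4678,.15]).astype(int);c=v.im[max(0,u[1]-50):u[1]+50,max(0,u[0]-60):u[0]+60];c=cv2.resize(c,(400,360));
w=V('e2');u=w.proj([.4886,.4678,.15]).astype(int);print(u);d=w.im[max(0,u[1]-50):u[1]+50,max(0,u[0]-60):u[0]+60];d=cv2.resize(d,(400,360));cv2.imwrite('pics/e23.png',cv2.hconcat([c,d]))
"
```

```text
(array([193.5, 113.8]), array([0.4874, 0.4658, 0.3229]), 1655, np.float64(0.3277)) (array([0.4876, 0.4665]), np.float64(0.0444), np.float64(0.2179))
jar (array([376.2,  90.3]), array([0.5414, 0.2944, 0.0922]), 1732, np.float64(0.0953))
card (array([467.6,  48.9]), array([0.6125, 0.155 , 0.0512]), 334, np.float64(0.0637))m.py:17: RuntimeWarning: Mean of empty slice.
  return np.array([xs.mean(),ys.mean()]).round(1),P.mean(0).round(4),len(P),P[:,2].max().round(4)
  ret = ret.dtype.type(ret / rcount)
  ret = um.true_divide(
Traceback (most recent call last):
  File "m.py", line 17, in tip
    return np.array([xs.mean(),ys.mean()]).round(1),P.mean(0).round(4),len(P),P[:,2].max().round(4)
                                                                              ~~~~~~~~~~^^
ValueError: zero-size array to reduction operation maximum which has no identity
```

View pics/e1.png

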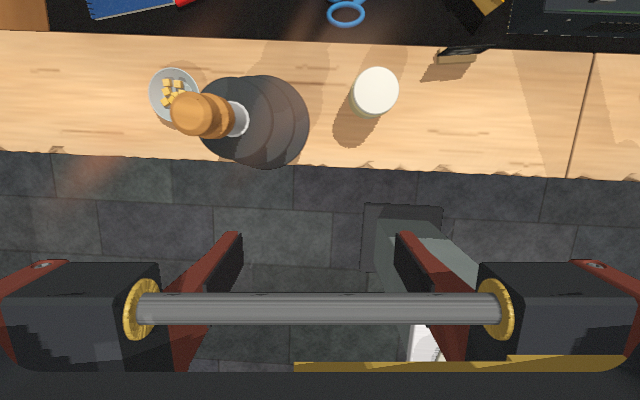

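e1 shows the knob (200,113) on top, the concentric slates around (260,120), and the jar (376,90) and card (467,49) where they were. The knob top reads 0.328 m, as expected. One side check before handing in.

```bash
python3 -c "
from m import *
o=[]
for t in('e3','e2'):
    v=V(t);u=v.proj(np.array([.4886,.4678,.15])).astype(int);print(t,u);c=v.im[max(0,u[1]-50):u[1]+50,max(0,u[0]-55):u[0]+55];o.append(cv2.resize(c,(390,355)))
cv2.imwrite('pics/e23.png',cv2.hconcat(o))"
```

```text
e3 [196 239]
e2 [148 179]
```

View pics/e23.png

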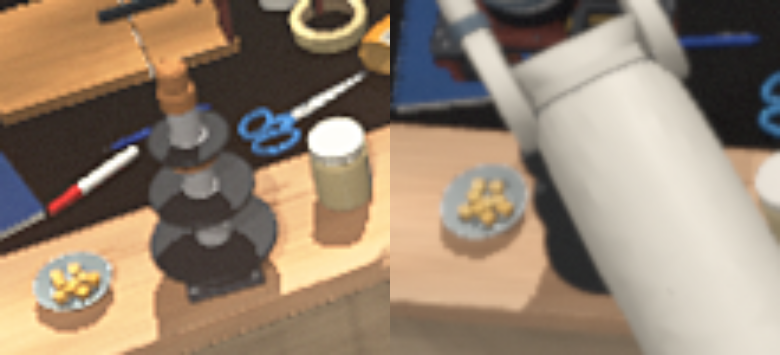

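The stand is complete and upright in the scene view (crop: foot at (225,285), knob at (172,85)). The gripper is empty and clear, so I'm handing in.

```bash
python3 -c "
from h import *
print(manip.sense()['clock']); print(manip.job_done())"
```

```text
67.525
the job is handed in; nothing more can be done
None
```

The stand is assembled on its foot and handed in at 67.5 s: large slate, middle slate, small slate, then the smaller brown knob. Each part was lowered until it met the shoulder below. Contact came within 1 mm of the expected height, and the wrist force read no more than about 10 N at each placing.

**Last checks:**
- **Heights:** After seating, the slate tips each read where a fully home part should be, at 0.123, 0.203 and 0.283 m. The knob top read 0.328 m (expected 0.328).
- **Bystanders:** The jar and the price card read within 1 mm of where they started.
- **Appearance:** The scene view shows the stand upright, and the gripper was empty and clear.

**What went wrong or could not be confirmed:**
- **First grasp:** My first grip on the large slate was tilted and off-centre because the tool drifts when rows run on without a pause. I opened without lifting and gripped it again. After that I paused after most moves.
- **Foot position:** The foot's plate was hidden under the slates at the end. That it did not move rests on the stack centre, which read within about 1.5 mm of the first foot reading.
- **Top camera:** The arm blocked the top camera's view of the finished stand.

Some early moves repeated the same typed row in a shell loop rather than having each row written out.

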